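# Load the bench rocker and put it under the lamp

### The arm

A 7-joint arm with a two-finger parallel gripper is mounted at the origin on the work surface. World frame = base frame: x ahead of the robot, y to its left, z up, the work surface at z = 0. Lengths are in m, angles in rad, forces in N, time in s.
With the tool pointing down it reaches from about 0.425 to 0.925 m from the base axis. Payload 6.8 kg.
Tool frame: the origin (TCP) lies on the centre line of the jaws, within the pads' length; the fingertips stand 11 mm ahead of it and the grasp point (between the pads) lies 8 mm behind it; x points along the fingers, z is the direction in which the jaws open and shut, and the axes are right-handed (so a half turn about x gives the same grasp; the last joint's range is limited). The gripper opens to 85 mm and grips with 20 to 120 N. Pads are 22 mm wide; open, the fingers measure 114 mm over their backs; the gripper's body (76 mm by 85 mm) begins 54 mm behind the grasp point. The pads swing forward as they close: fully open they stand 13 mm farther back than shut.
Start: joints at [1.043, 0.477, 0.022, 1.555, -0.011, 1.109, -0.083], TCP at [0.275, -0.616, 0.242] pointing down, gripper open.
Joint ranges: [-2.96, 2.96], [-0.34, 2.1], [-1.41, 1.46], [0.24, 2.44], [-1.37, 4.51], [0.17, 1.92], [-2.96, 2.96]. Speed limits (rad/s): [2.39, 2.39, 3.14, 3.14, 3.14, 3.14, 3.14].

### API

Orientations are given as a unit quaternion [w, x, y, z].
In Python, from cell import bot gives the robot as it stands.
- The arm moves only by the tool step_arm, never from a script. Its argument "increments" is text: rows parted by semicolons, each of 6 numbers parted by spaces: the shift along the tool's x, y, z scaled (see below), then the turn, a rotation vector about the tool's x, y, z scaled (see below). A call has 1 to 10 rows; each row shifts and turns the commanded pose from where the row before left it, along the tool's axes as they then stand; what a row does not reach is not made up. The controller multiplies each number of a shift by 50 mm and each number of a turn by 6 degrees. A row lasts 1/10 s, in which the tool goes at most 50 mm and 8.59 degrees, less where a joint would pass 70% of its speed; a pose out of reach is approached as far as the arm can. A call with a number of a shift or a turn outside -1 to 1 is refused whole. A call with a gripper value outside its range is refused whole. "gripper" is the gripper's target within -1 to 1 (fully open at 1, half-way at 0, shut at -1), set as the call begins (left out, the last holds). The fingers move at their own pace and stop on an object; "newtons" is the grip in N (left out, the last holds). Time passes only in rows, so rows that do not move let the fingers close. It gives the time, the measured TCP pose, the force and the opening at its end, in the units of the state.
- bot.observe(): the state, without advancing time (a new reading comes with each control period).
- bot.get_image(name): name is "scene" or "side" or "wrist"; returns a dict with "color" (400x640x3 uint8, blue, green, red), "fovy" (degrees; the focal length in pixels is half the picture's height over the tangent of half this angle, whatever the lens; pixels are square), "cx", "cy" (the principal point, pixels), "R" (3x3) and "t" (3): a world point X has camera coordinates R X + t; the wrist camera has in their place "tool_from_camera" (4x4, takes a point from camera to tool coordinates, whose origin is the TCP and whose axes are the tool frame's). Camera axes: x right, y down, z forward; pixel columns grow to the right and rows downward; lengths in m; the calibration is good to about 2 mm. The wrist camera is an equidistant fisheye: a pixel r from the principal point sees the ray r / f radians off the axis. A picture is of the moment at which its call begins: read the wrist's pose just before it. There is no depth.
- bot.sign_off(): hands the job in, once; it reports no verdict.
The state is a dict: "t": time; "joint_pos": joint angles; "joint_vel": joint speeds; "joint_efforts": joint torques, N m; "position": TCP position; "eef_rot": TCP orientation; "ft_force": force on the tool from outside, world axes, zero at the start; "wrist_torque": the same for the moment, N m; "opening": finger opening in m.
Only numpy, scipy, OpenCV 4.12 (cv2) and the standard library are available. Lean on these libraries where they do the work, as an engineer would, in place of code of your own. Each camera call takes 0.05 s, during which the arm holds its last target.

### The job

Load the bench rocker: swing its lamp aside, stack every sample tray lying on the bench flat between the rocker's four corner guides, in any order, then lay the handled cover plate on top of the pile and swing the lamp back so that its head is centred over the pile. The height of the pile is not known, so feel for its top and let go only when a tray or the cover is resting on it, never dropping it. Leave the other things on the bench where they are.

Things in the scene. Friction and masses are not known exactly. Their poses are not given: they have to be found in the camera images.
- tray1: Closed flat sample tray: white with a cream lid, a plain slab 120 mm long (its x) by 62 mm wide (its y), 110 to 230 g. Its thickness is one of 12, 14, 16 or 18 mm; the trays differ and which is which is not told. Origin: centre of its underside, z up. Lies flat on the bench, long side within 0.35 rad of the world x. May be absent.
- tray2: Closed flat sample tray: white with a cream lid, a plain slab 120 mm long (its x) by 62 mm wide (its y), 110 to 230 g. Its thickness is one of 12, 14, 16 or 18 mm; the trays differ and which is which is not told. Origin: centre of its underside, z up. Lies flat on the bench, long side within 0.35 rad of the world x. May be absent.
- tray3: Closed flat sample tray: white with a cream lid, a plain slab 120 mm long (its x) by 62 mm wide (its y), 110 to 230 g. Its thickness is one of 12, 14, 16 or 18 mm; the trays differ and which is which is not told. Origin: centre of its underside, z up. Lies flat on the bench, long side within 0.35 rad of the world x. May be absent.
- tray4: Closed flat sample tray: white with a cream lid, a plain slab 120 mm long (its x) by 62 mm wide (its y), 110 to 230 g. Its thickness is one of 12, 14, 16 or 18 mm; the trays differ and which is which is not told. Origin: centre of its underside, z up. Lies flat on the bench, long side within 0.35 rad of the world x. May be absent.
- cover: Cover plate: aluminium, 118 mm (x) by 60 mm (y) by 6 mm, with a black upright rib handle along its middle: 70 mm long (x), 12 mm wide (y), from 6 to 34 mm above the underside. About 200 g. Origin: centre of the underside, z up. Lies flat on the bench, long side within 0.35 rad of the world x.
- rocker: Low bench rocker, fixed, switched off: blue-grey housing 280 mm (x) by 220 mm (y), aluminium platform with its top 55 mm above the bench. Origin: centre of the underside; x points away from the beige control panel, within 0.2 rad of the world x. Fixed black rubber pad on the platform in the bay: its top is anywhere from 5 to 25 mm above the platform, the height is not told.
- bay (a point): Centre of the stacking bay at the platform's top face (not the pad's). Axes as the rocker's. The bay is 132 mm (x) by 74 mm (y) inside, between four L-shaped steel corner guides that stand 88 mm above the platform; trays and cover go in long side along x. Its long sides are open between the guides (x from -48 to +48 mm), so fingers can hold a tray by its long sides.
- lamp (a joint): Swing of the lamp arm about the upright post at the rocker's right rear corner, rad: 0 = head exactly over the bay's centre, positive = anticlockwise seen from above, taking the head away to the rocker's right (-y); range -0.7 to 1.5, starts within 0.4 of 0. Stiff: stays where left, takes about 3 N at the knob. About 1.0 leaves the bay clear.
- lamp_grip (a point): Middle of the lamp's knob: an upright black round knob, 22 mm diameter, on top of the lamp head's centre, from 214 to 256 mm above the bench; this point is at 235 mm. The lamp head's centre is straight below it: a grey disc of 72 mm diameter, its underside 195 mm above the bench, clear above the highest pile and its cover.
- lamp_axis (a point): Point on the upright axis about which the lamp arm swings, 235 mm above the bench; the knob is 198 mm from it.
- vial: Small amber jar, 26 mm diameter, 60 mm tall, among the trays. Bystander, leave it alone. Origin: centre of its underside.
- flask: Clear plastic bottle, 60 mm diameter, 130 mm tall. Bystander, leave it alone. Origin: centre of its underside.
- driver: Screwdriver lying on the bench, 170 mm long. Bystander, leave it alone.
- tipbox: Grey closed box, 120 x 80 x 55 mm. Bystander, leave it alone. Origin: centre of its underside.
- beaker: Glass beaker, 70 mm diameter, 85 mm tall. Bystander, leave it alone. Origin: centre of its underside.
- notebook: Closed grey notebook, 150 x 100 x 14 mm. Bystander, leave it alone. Origin: centre of its underside.
Things that resemble listed ones, but are neither listed nor needed, are in the scene too. What is shaped like the tray3 but turquoise is not meant. Leave any green look-alike of the tray1 alone.

How it is judged:
By the outcome, as a careful person would: the job done as asked, in the order asked, and still so for the second after the job is handed in, with the robot touching nothing.
Of tray1, tray2, tray3, tray4 only 2 to 4 are there at a start; the rules pass over those that are not, and their reading is None.
At some moment in a run one of tray1, tray2, tray3, tray4, cover may be knocked a few centimetres aside while the robot is not near it.
It also fails if it takes over 210 s, if anything falls off the work surface, if the arm or the gripper's body presses on something with over 40 N, if the wrist force passes 120 N, or if a joint passes its speed limit or range.

## Working session

There is one attempt and no reset: what is moved stays moved. The work goes in short steps, Python scripts to look and compute and a tool call to move; the robot and the scene stay as the last step left them, time stands still between calls to the robot, and variables do not carry over. Pictures are saved under pics/ and viewed, and the job is handed in when it is done.

Besides the shell and the picture viewer there is one more tool, called after "Request:" by a JSON object that holds its "method" and its "body", one argument or row to a line. step_arm: Moves the arm, as the interface text tells. Its arguments: {"type":"object","properties":{"increments":{"type":"string"},"gripper":{"type":"number"},"newtons":{"type":"number"}},"required":["increments"]}

```bash
ls; mkdir -p pics
python3 - <<'E'
from cell import bot
import cv2
s=bot.observe()
for k,v in s.items(): print(k,v)
for n in("scene","side","wrist"):
    im=bot.get_image(n); cv2.imwrite(f"pics/{n}0.png",im["color"])
    print(n,{k:v for k,v in im.items() if k!="color"})
E
```

```text
pics
t 0.0
joint_pos [ 1.04284991  0.47782867  0.02239056  1.55645005 -0.01150262  1.10930302
 -0.08306848]
joint_vel [-0.00148466  0.00069609  0.00170977  0.00060445  0.00060781  0.00131033
 -0.00093363]
joint_efforts [-1.11039011e-03 -5.96442211e+01  1.60784908e+00 -2.81193978e+01
  1.24910264e-02  9.27687564e-03 -8.49998344e-06]
position [ 0.27486966 -0.61587215  0.24130813]
eef_rot [ 0.59263635  0.38513795  0.59379747 -0.38451981]
ft_force [ 0.18784932 -0.42316576 -0.38187728]
wrist_torque [0.0341428  0.00476449 0.01526734]
opening 0.08524333998511409
scene {'fovy': 48.51805402556241, 'cx': 325.3371603043148, 'cy': 203.10944888682835, 'R': array([[ 0.38324086,  0.92360783, -0.00866116],
       [ 0.58453619, -0.24978592, -0.77196142],
       [-0.71515305,  0.2907844 , -0.63561038]]), 't': array([-0.27486326, -0.17610331,  1.6975868 ])}
side {'fovy': 42.031998953031085, 'cx': 315.1272812784628, 'cy': 206.78055495933293, 'R': array([[ 0.99604355, -0.08870178,  0.00540681],
       [-0.05010423, -0.61079353, -0.79020303],
       [ 0.07339486,  0.78680573, -0.6128213 ]]), 't': array([-0.52241248,  0.20060646,  1.46021412])}
wrist {'fovy': 65.70646984690485, 'cx': 320.0288094220662, 'cy': 193.23474804288995, 'tool_from_camera': array([[ 6.55222220e-05, -2.82111834e-01,  9.59381524e-01,
        -1.31262347e-01],
       [ 1.56040020e-04, -9.59381512e-01, -2.82111841e-01,
         7.33484016e-02],
       [ 9.99999986e-01,  1.68186507e-04, -1.88400722e-05,
        -7.90519200e-04],
       [ 0.00000000e+00,  0.00000000e+00,  0.00000000e+00,
         1.00000000e+00]])}
```

View pics/scene0.png

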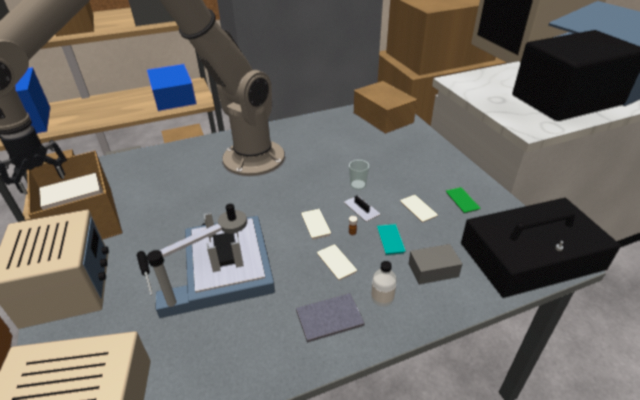

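View pics/side0.png

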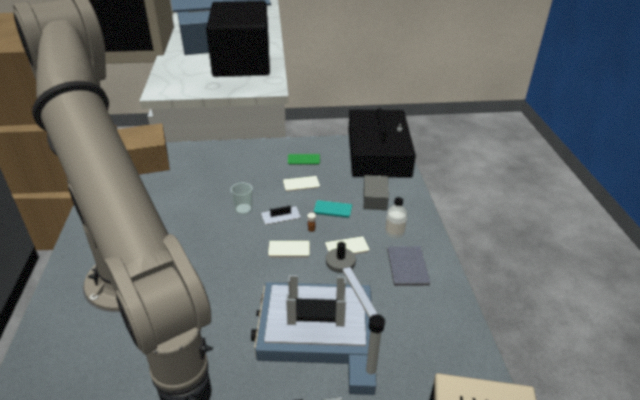

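View pics/wrist0.png

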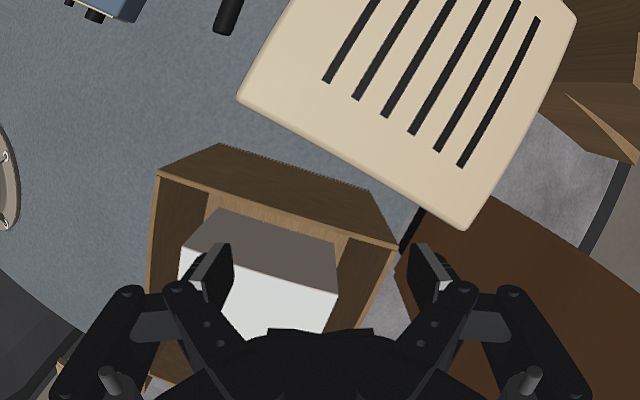

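```bash
cat > h.py <<'E'
import numpy as np, cv2
from scipy.spatial.transform import Rotation as Rn
def f_of(im): return 200/np.tan(np.radians(im["fovy"]/2))
def proj(im,X):
    c=im["R"]@np.asarray(X,float)+im["t"]; f=f_of(im)
    return np.array([im["cx"]+f*c[0]/c[2], im["cy"]+f*c[1]/c[2]])
def ray(im,uv):
    f=f_of(im); d=np.array([(uv[0]-im["cx"])/f,(uv[1]-im["cy"])/f,1.])
    R=im["R"]; return -R.T@im["t"], R.T@d
def onz(im,uv,z):
    o,d=ray(im,uv); return o+d*(z-o[2])/d[2]
def tri(a,ua,b,ub):
    o1,d1=ray(a,ua);o2,d2=ray(b,ub)
    A=np.stack([d1,-d2],1); k=np.linalg.lstsq(A,o2-o1,rcond=None)[0]
    p,q=o1+d1*k[0],o2+d2*k[1]; return (p+q)/2,np.linalg.norm(p-q)
def Rq(q): return Rn.from_quat([q[1],q[2],q[3],q[0]]).as_matrix()
def wray(im,s,uv):
    f=f_of(im); T=im["tool_from_camera"]; v=np.array([uv[0]-im["cx"],uv[1]-im["cy"]]); r=np.hypot(*v); th=r/f
    d=np.array([*(v/max(r,1e-9)*np.sin(th)),np.cos(th)])
    R=Rq(s["eef_rot"]); return np.array(s["position"])+R@T[:3,3], R@T[:3,:3]@d
def wz(im,s,uv,z):
    o,d=wray(im,s,uv); return o+d*(z-o[2])/d[2]
def wproj(im,s,X):
    T=im["tool_from_camera"]; R=Rq(s["eef_rot"]); p=R.T@(np.asarray(X)-s["position"]); c=T[:3,:3].T@(p-T[:3,3])
    th=np.arctan2(np.hypot(c[0],c[1]),c[2]); f=f_of(im); r=np.hypot(c[0],c[1])
    return np.array([im["cx"]+f*th*c[0]/r,im["cy"]+f*th*c[1]/r])
def go(s,p,zang=None,gr=None):
    """units to reach TCP position p with tool down, tool z (jaw axis) at world angle zang (mod pi)"""
    R=Rq(s["eef_rot"]); sh=R.T@(np.asarray(p)-s["position"])/0.05
    out=sh
    # target: x down
    if zang is None: zang=np.arctan2(R[1,2],R[0,2])
    best=None
    for k in(0,np.pi):
        a=zang+k; z=np.array([np.cos(a),np.sin(a),0]);x=np.array([0,0,-1.]);y=np.cross(z,x)
        rv=Rn.from_matrix(R.T@np.stack([x,y,z],1)).as_rotvec()
        if best is None or np.linalg.norm(rv)<np.linalg.norm(best): best=rv
    print("pos",np.round(s["position"],4),"shift units",np.round(sh,2),"turn units",np.round(np.degrees(best)/6,2))
E
python3 - <<'E'
from cell import bot
from h import *
a=bot.get_image("scene");b=bot.get_image("side")
import pickle
c=cv2.resize(a["color"][120:350,130:500],None,fx=2.15,fy=2.15,interpolation=cv2.INTER_CUBIC);cv2.imwrite("pics/sc1.png",c)
c=cv2.resize(b["color"][140:400,220:450],None,fx=2.3,fy=2.3,interpolation=cv2.INTER_CUBIC);cv2.imwrite("pics/si1.png",c)
for im,nm in((a,"scene"),(b,"side")):
    g=im["color"].astype(int); B,G,Rr=g[...,0],g[...,1],g[...,2]
    m=((Rr>200)&(G>195)&(Rr-B>8)).astype(np.uint8)
    cs,_=cv2.findContours(m,cv2.RETR_EXTERNAL,cv2.CHAIN_APPROX_NONE)
    for k in cs:
        if 60<cv2.contourArea(k)<1500:
            M=cv2.moments(k);u=(M["m10"]/M["m00"],M["m01"]/M["m00"]);p=onz(im,u,.015)
            P=np.array([onz(im,q[0],.015)[:2] for q in k],np.float32); r=cv2.minAreaRect(P)
            print(nm,np.round(u,1),cv2.contourArea(k),p.round(3),np.round(r[0],3),np.round(r[1],3),round(r[2],1))
E
```

```text
scene [381.1 279.2] 77.5 [0.74  0.155 0.015] [0.74  0.153] [0.03  0.032] 61.4
scene [336.4 261.2] 609.0 [0.632 0.069 0.015] [0.629 0.069] [0.118 0.06 ] 7.9
scene [315.3 222.8] 447.0 [0.458 0.074 0.015] [0.455 0.075] [0.06  0.118] 85.3
scene [418.5 207.5] 398.5 [0.52  0.408 0.015] [0.517 0.408] [0.117 0.06 ] 6.0
scene [ 68.4 189.1] 921.5 [-0.037 -0.644  0.015] [-0.039 -0.642] [0.109 0.178] 5.7
side [293.2 247.9] 367.5 [0.466 0.071 0.015] [0.452 0.075] [0.057 0.116] 85.3
side [355.5 245.3] 149.0 [0.651 0.068 0.015] [0.653 0.072] [0.058 0.058] 9.4
side [307.8 183.2] 82.5 [0.534 0.399 0.015] [0.514 0.39 ] [0.11 0.06] 31.2
```

View pics/sc1.png

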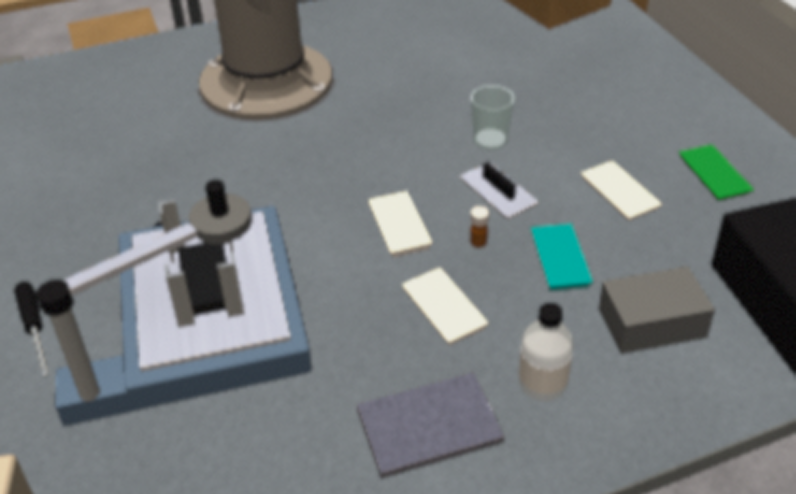

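View pics/si1.png

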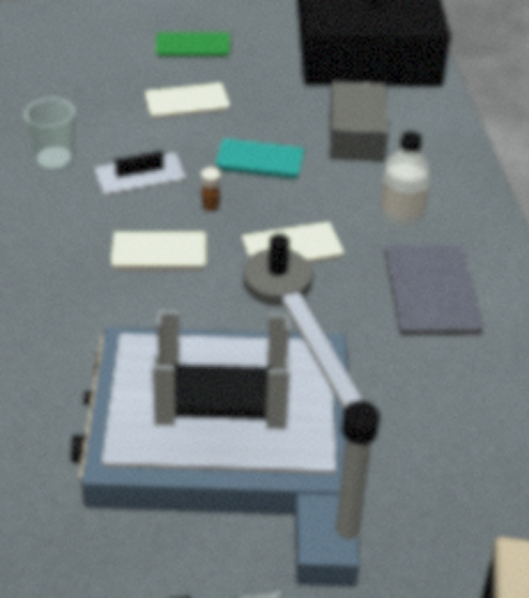

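Run:
```python
from cell import bot
from h import *
a=bot.get_image("scene");b=bot.get_image("side")
c=cv2.resize(a["color"][195:320,130:285],None,fx=5,fy=4.8,interpolation=cv2.INTER_CUBIC);cv2.imwrite("pics/sc2.png",cv2.resize(a["color"][200:315,130:285],None,fx=5,fy=5,interpolation=cv2.INTER_CUBIC))
cv2.imwrite("pics/si2.png",cv2.resize(b["color"][230:350,240:400],None,fx=5,fy=5,interpolation=cv2.INTER_CUBIC))
```

```text
(no output)
```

View pics/sc2.png

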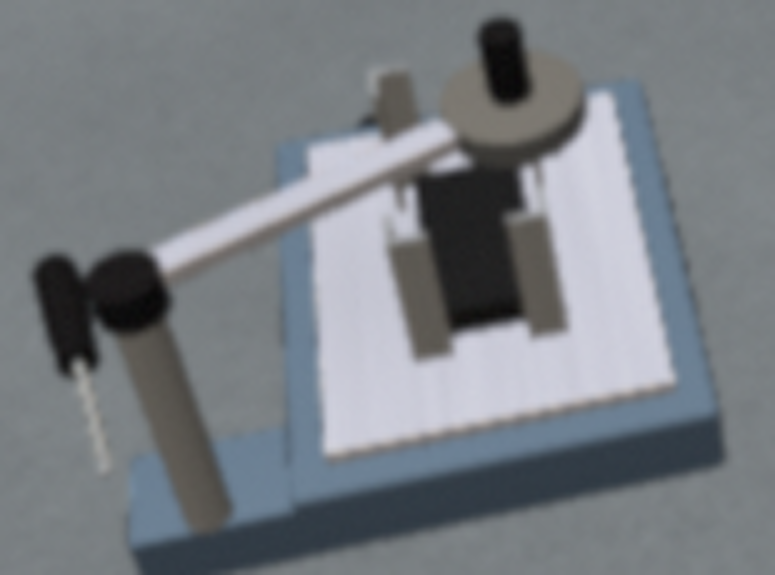

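View pics/si2.png

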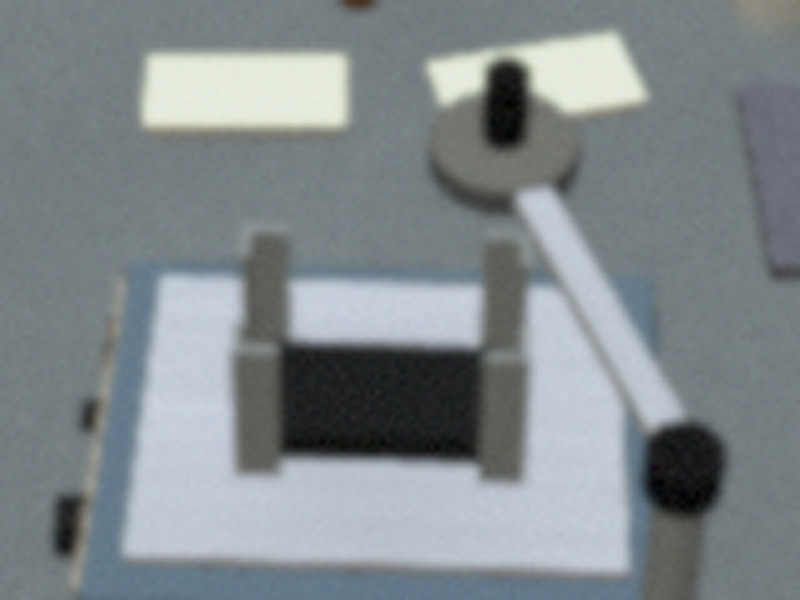

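Run:
```python
from cell import bot
from h import *
a=bot.get_image("scene");b=bot.get_image("side")
S=lambda u,v:(130+u/5,200+v/5)
D=lambda u,v:(240+u/5,230+v/5)
print("knob top",tri(a,S(500,27),b,D(508,67)))
print("knob bot",tri(a,S(508,95),b,D(505,140)))
print("post cap top",tri(a,S(130,275),b,D(687,445)))
for n,q in dict(nl=(158,273),nr=(630,283),fl=(123,558),fr=(630,575)).items(): print(n,onz(b,D(*q),.055).round(4))
for n,q in dict(ll=(325,458),lr=(675,385),ur=(612,92),ul=(305,145)).items(): print('sc',n,onz(a,S(*q),.055).round(4))
for q in [(235,350),(282,350),(480,357),(525,357),(243,235),(290,235),(482,240),(527,240)]: print("guide top",q,onz(b,D(*q),.143).round(4))
for q in [(388,238),(432,238),(508,212),(545,212)]: print("scguide top",q,onz(a,S(*q),.143).round(4))
for q in [(415,358),(452,352),(530,337),(568,330)]: print("scguide base",q,onz(a,S(*q),.055).round(4))
for q in [(235,472),(282,474),(480,478),(525,480)]: print("guide base",q,onz(b,D(*q),.055).round(4))
```

```text
knob top (array([ 0.56779276, -0.18579761,  0.2547154 ]), np.float64(4.3923294292211314e-05))
knob bot (array([ 0.56756558, -0.18821633,  0.21114718]), np.float64(0.0004237056294520859))
post cap top (array([ 0.61988118, -0.37557949,  0.20965998]), np.float64(0.000227049090271558))
nl [ 0.3994 -0.1105  0.055 ]
nr [ 0.6458 -0.1384  0.055 ]
fl [ 0.3788 -0.2928  0.055 ]
fr [ 0.6149 -0.3226  0.055 ]
sc ll [ 0.622  -0.3178  0.055 ]
sc lr [ 0.6446 -0.1402  0.055 ]
sc ur [ 0.4063 -0.109   0.055 ]
sc ul [ 0.3811 -0.2881  0.055 ]
guide top (235, 350) [ 0.4361 -0.2471  0.143 ]
guide top (282, 350) [ 0.4578 -0.249   0.143 ]
guide top (480, 357) [ 0.5491 -0.2609  0.143 ]
guide top (525, 357) [ 0.5699 -0.2627  0.143 ]
guide top (243, 235) [ 0.4434 -0.1732  0.143 ]
guide top (290, 235) [ 0.4662 -0.1751  0.143 ]
guide top (482, 240) [ 0.5591 -0.1862  0.143 ]
guide top (527, 240) [ 0.5809 -0.1881  0.143 ]
scguide top (388, 238) [ 0.5713 -0.2605  0.143 ]
scguide top (432, 238) [ 0.58  -0.24   0.143]
scguide top (508, 212) [ 0.5767 -0.2002  0.143 ]
scguide top (545, 212) [ 0.5841 -0.1827  0.143 ]
scguide base (415, 358) [ 0.5726 -0.262   0.055 ]
scguide base (452, 352) [ 0.5761 -0.243   0.055 ]
scguide base (530, 337) [ 0.5819 -0.2022  0.055 ]
scguide base (568, 330) [ 0.5849 -0.1822  0.055 ]
guide base (235, 472) [ 0.4337 -0.2461  0.055 ]
guide base (282, 474) [ 0.4563 -0.2493  0.055 ]
guide base (480, 478) [ 0.5519 -0.2598  0.055 ]
guide base (525, 480) [ 0.5735 -0.2629  0.055 ]
```

Run:
```python
from cell import bot
from h import *
s=bot.observe(); print(Rq(s["eef_rot"]).round(3))
go(s,[.568,-.187,.36],np.pi/2)
```

```text
[[-0.     0.913  0.408]
 [ 0.     0.408 -0.913]
 [-1.    -0.    -0.   ]]
pos [ 0.2751 -0.6164  0.2422] shift units [-2.35  8.85 -5.45] turn units [ 4.01 -0.    0.  ]
```

Request:
{"method": "step_arm", "body": {
  "increments": "-0.8 0 0 0.8 0 0; -0.8 0 0 0.8 0 0; -0.75 0 0 0.8 0 0; 0 0 0 0.8 0 0; 0 0 0 0.8 0 0",
  "gripper": 1
}}

```text
t: 0.95
position: [0.2754, -0.617, 0.3618]
eef_rot: [-0.501, -0.5, -0.498, 0.501]
ft_force: [0.2, -0.0, -0.4]
opening: 0.0851
```

Run:
```python
from cell import bot
from h import *
s=bot.observe(); go(s,[.568,-.187,.36],np.pi/2); go(s,[.568,-.187,.235],np.pi/2)
```

```text
pos [ 0.2754 -0.617   0.3618] shift units [ 0.02  5.83 -8.61] turn units [-0.02  0.03 -0.02]
pos [ 0.2754 -0.617   0.3618] shift units [ 2.52  5.83 -8.62] turn units [-0.02  0.03 -0.02]
```

Request:
{"method": "step_arm", "body": {
  "increments": "0 0.5 -0.75 0 0 0; 0 0.5 -0.75 0 0 0; 0 0.5 -0.75 0 0 0; 0 0.5 -0.75 0 0 0; 0 0.5 -0.75 0 0 0; 0 0.5 -0.75 0 0 0; 0 0.5 -0.75 0 0 0; 0 0.5 -0.75 0 0 0; 0 0.5 -0.75 0 0 0; 0 0 0 0 0 0"
}}

```text
t: 1.95
position: [0.5039, -0.2712, 0.36]
eef_rot: [0.503, 0.498, 0.503, -0.496]
ft_force: [1.0, 0.4, 0.9]
opening: 0.0854
```

Run:
```python
from cell import bot
from h import *
s=bot.observe(); go(s,[.568,-.187,.36],np.pi/2)
w=bot.get_image("wrist"); cv2.imwrite("pics/w1.png",w["color"])
for p in ([.568,-.187,.256],[.509,-.214,.055],[.62,-.3756,.235]): print(wproj(w,s,p))
```

```text
pos [ 0.5039 -0.2712  0.36  ] shift units [ 0.01  1.3  -1.67] turn units [ 0.12 -0.03 -0.02]
[215.7086289  118.13586625]
[281.73565837 152.59211518]
[445.79754662  62.23760902]
```

View pics/w1.png

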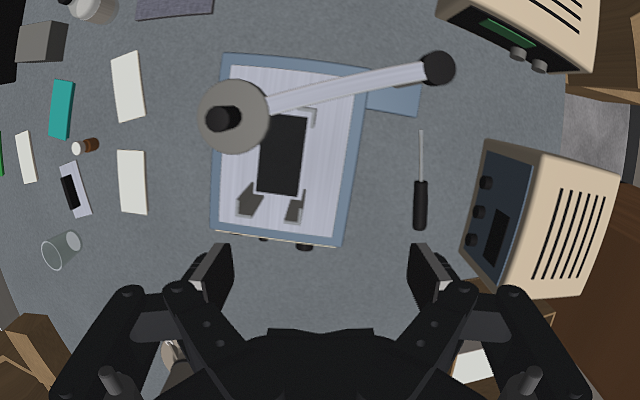

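Request:
{"method": "step_arm", "body": {
  "increments": "0 0.43 -0.56 0.1 0 0; 0 0.43 -0.56 0 0 0; 0 0.43 -0.55 0 0 0; 0 0 0 0 0 0; 0 0 0 0 0 0"
}}

```text
t: 2.5
position: [0.5646, -0.1963, 0.3596]
eef_rot: [-0.498, -0.502, -0.498, 0.503]
ft_force: [-0.2, -1.2, -0.0]
opening: 0.0851
```

Run:
```python
from cell import bot
from h import *
s=bot.observe(); go(s,[.568,-.187,.235],np.pi/2)
w=bot.get_image("wrist"); cv2.imwrite("pics/w2.png",w["color"])
g=w["color"].astype(int)
for p in ([.568,-.187,.256],[.509,-.214,.055],[.62,-.3756,.235]): print(wproj(w,s,p))
```

```text
pos [ 0.5646 -0.1963  0.3596] shift units [ 2.49  0.07 -0.19] turn units [-0.09  0.01  0.01]
[309.86192587 193.73849437]
[333.2691325  193.17260699]
[511.07405842 132.60066869]
```

View pics/w2.png

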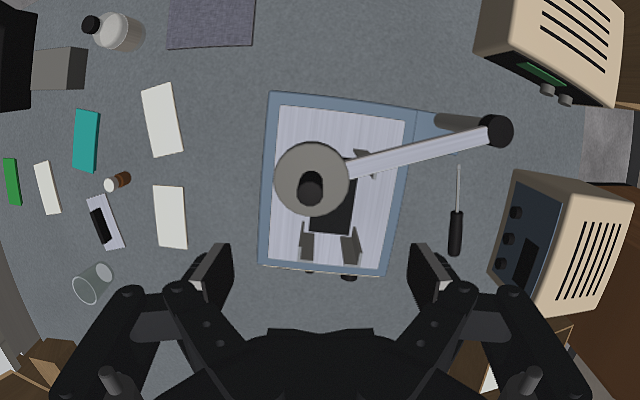

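Request:
{"method": "step_arm", "body": {
  "increments": "0.5 0.07 -0.19 0 0 0; 0.5 0 0 0 0 0; 0.5 0 0 0 0 0; 0.5 0 0 0 0 0; 0.46 0 0 0 0 0; 0 0 0 0 0 0"
}}

```text
t: 3.15
position: [0.5654, -0.1881, 0.2337]
eef_rot: [-0.495, -0.502, -0.498, 0.505]
ft_force: [-0.5, 0.0, 1.0]
opening: 0.0856
```

Request:
{"method": "step_arm", "body": {
  "increments": "0 0 0 0 0 0; 0 0 0 0 0 0; 0 0 0 0 0 0; 0 0 0 0 0 0; 0 0 0 0 0 0",
  "gripper": -1,
  "newtons": 30
}}

```text
t: 3.65
position: [0.5691, -0.1875, 0.238]
eef_rot: [0.499, 0.503, 0.496, -0.502]
ft_force: [-0.2, -3.5, 2.2]
opening: 0.0211
```

Run:
```python
from cell import bot
from h import *
s=bot.observe(); print(s["t"],s["position"],s["opening"],s["ft_force"])
w=bot.get_image("wrist"); cv2.imwrite("pics/w3.png",w["color"])
p=s["position"][:2]; c=np.array([.62,-.3756]); print(np.linalg.norm(p-c), np.degrees(np.arctan2(*(p-c)[::-1])))
```

```text
3.65 [ 0.56909999 -0.18746857  0.2380167 ] 0.021135865248816443 [-0.19785079 -3.48695399  2.22376087]
0.19489547222799783 105.13924021085113
```

View pics/w3.png

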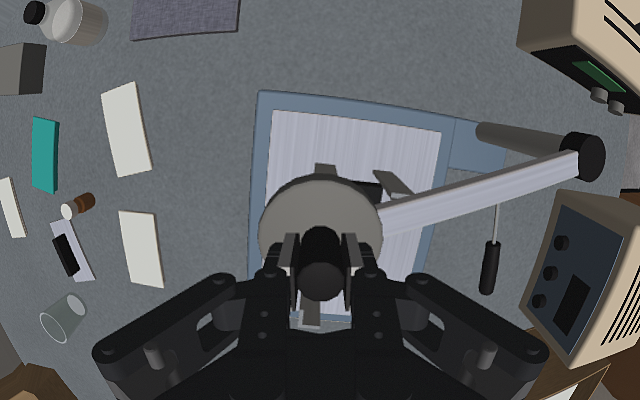

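Request:
{"method": "step_arm", "body": {
  "increments": "0 -0.25 0.09 0 0 0; 0 -0.25 0.09 0 0 0; 0 -0.24 0.12 0 0 0; 0 -0.24 0.12 0 0 0; 0 -0.22 0.15 0 0 0; 0 -0.22 0.15 0 0 0; 0 -0.2 0.18 0 0 0; 0 -0.2 0.18 0 0 0; 0 -0.17 0.21 0 0 0; 0 -0.17 0.21 0 0 0"
}}

```text
t: 4.7
position: [0.4583, -0.2552, 0.2377]
eef_rot: [0.496, 0.502, 0.501, -0.501]
ft_force: [-11.3, 15.7, 19.5]
opening: 0.0214
```

Request:
{"method": "step_arm", "body": {
  "increments": "0 -0.28 0.45 0 0 0; 0 -0.22 0.49 0 0 0; 0 -0.15 0.51 0 0 0; 0 -0.08 0.53 0 0 0; 0 -0.01 0.53 0 0 0; 0 0 0 0 0 0"
}}

```text
t: 5.3
position: [0.4167, -0.3885, 0.2362]
eef_rot: [-0.495, -0.502, -0.498, 0.505]
ft_force: [-11.7, -1.8, 6.1]
opening: 0.0209
```

Run:
```python
from cell import bot
from h import *
s=bot.observe(); print(s["t"],s["position"],s["opening"],s["ft_force"])
a=bot.get_image("scene"); cv2.imwrite("pics/s4.png",a["color"])
```

```text
5.3 [ 0.4167278  -0.38852002  0.236228  ] 0.02087673571085308 [-11.7181398   -1.8249403    6.11066301]
```

View pics/s4.png

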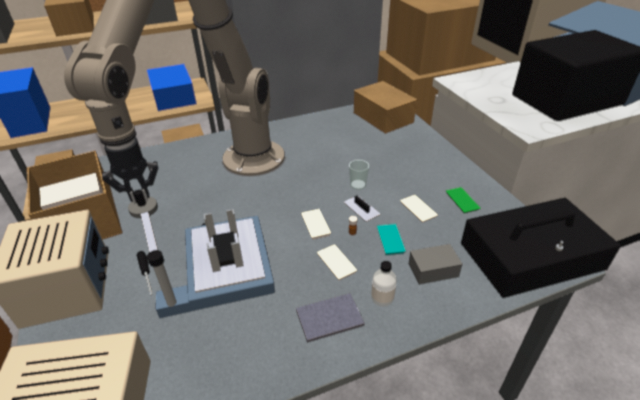

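Request:
{"method": "step_arm", "body": {
  "increments": "0 0 0 0 0 0; 0 0 0 0 0 0; 0 0 0 0 0 0; 0 0 0 0 0 0; -0.6 0 0 0 0 0; -0.6 0 0 0 0 0; -0.6 0 0 0 0 0; -0.6 0 0 0 0 0; -0.4 0.2 -0.4 0 0 0; 0 0.2 -0.7 0 0 0",
  "gripper": 1
}}

```text
t: 6.35
position: [0.4429, -0.3325, 0.3802]
eef_rot: [0.499, 0.504, 0.494, -0.503]
ft_force: [1.0, 0.5, -1.3]
opening: 0.0856
```

Request:
{"method": "step_arm", "body": {
  "increments": "0 0.4 -0.75 0 0 0; 0 0.4 -0.75 0 0 0; 0 0.35 -0.6 0 0 0; 0 0.2 0 0 0 0; 0 0 0 0 0 0; 0 0 0 0 0 0"
}}

```text
t: 6.95
position: [0.51, -0.2273, 0.3766]
eef_rot: [-0.497, -0.502, -0.497, 0.503]
ft_force: [0.3, 0.3, -0.1]
opening: 0.0854
```

Run:
```python
from cell import bot
from h import *
s=bot.observe(); print(s["t"],s["position"],s["opening"],s["ft_force"])
w=bot.get_image("wrist"); cv2.imwrite("pics/w4.png",w["color"])
import pickle; pickle.dump((w,s),open("w4.pkl","wb"))
for p in ([.509,-.214,.055],[.62,-.3756,.235]): print(wproj(w,s,p))
P=np.array([(.569,-.1875),(.4583,-.2552),(.4167,-.3885)])
from scipy.optimize import least_squares
print(least_squares(lambda c:np.linalg.norm(P-c,axis=1)-.198,[.62,-.375]))
```

```text
6.95 [ 0.50995326 -0.22730571  0.37659861] 0.08536032166846515 [ 0.3200176   0.29946022 -0.14503495]
[311.91002042 154.64335959]
[477.47127242  72.00630464]
     message: `gtol` termination condition is satisfied.
     success: True
      status: 1
         fun: [-7.546e-04  1.125e-03 -7.080e-04]
           x: [ 6.138e-01 -3.796e-01]
        cost: 1.1685044564299918e-06
         jac: [[ 2.271e-01 -9.739e-01]
               [ 7.809e-01 -6.247e-01]
               [ 9.990e-01  4.515e-02]]
        grad: [ 3.695e-10 -5.375e-10]
  optimality: 5.3747192007076e-10
 active_mask: [ 0.000e+00  0.000e+00]
        nfev: 4
        njev: 4
```

View pics/w4.png

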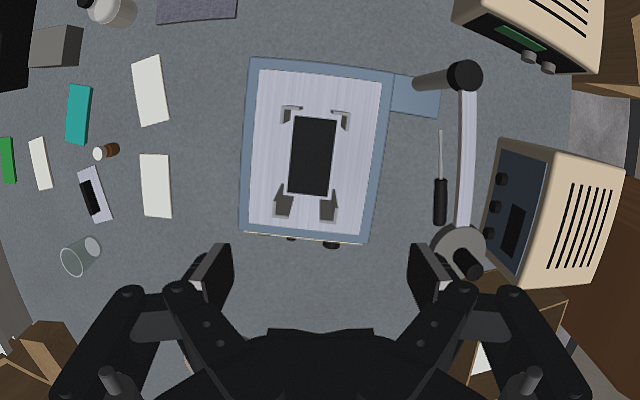

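Run:
```python
from h import *
import pickle
w,s=pickle.load(open("w4.pkl","rb"))
cv2.imwrite("pics/w4c.png",cv2.resize(w["color"][60:250,230:400],None,fx=3.1,fy=3.1,interpolation=cv2.INTER_CUBIC))
g=w["color"].astype(int); B,G,R=g[...,0],g[...,1],g[...,2]
m=((R>135)&(B>R)&(B-R<30)).astype(np.uint8); m[:, :235]=0; m[:,395:]=0; m[245:]=0
m=cv2.morphologyEx(m,cv2.MORPH_OPEN,np.ones((3,3)))
cs,_=cv2.findContours(m,cv2.RETR_EXTERNAL,cv2.CHAIN_APPROX_NONE); k=max(cs,key=cv2.contourArea)
P=np.array([wz(w,s,q[0],.055)[:2] for q in k],np.float32); print("plat",cv2.minAreaRect(P),cv2.boundingRect(k))
d=((R<60)&(B<60)).astype(np.uint8); d[:,:280]=0;d[:,345:]=0;d[:110]=0;d[200:]=0
d=cv2.morphologyEx(d,cv2.MORPH_OPEN,np.ones((9,9)))
cs,_=cv2.findContours(d,cv2.RETR_EXTERNAL,cv2.CHAIN_APPROX_NONE)
k=max(cs,key=cv2.contourArea)
for z in(.06,.07,.08):
  P=np.array([wz(w,s,q[0],z)[:2] for q in k],np.float32); print("pad",z,cv2.minAreaRect(P))
```

```text
plat ((0.5090198516845703, -0.21288761496543884), (0.17987306416034698, 0.23974443972110748), 82.8398208618164) (249, 69, 133, 166)
pad 0.06 ((0.5068483948707581, -0.21255065500736237), (0.06071191281080246, 0.1150360032916069), 82.64839172363281)
pad 0.07 ((0.5085476636886597, -0.21286648511886597), (0.05935615673661232, 0.11246708780527115), 82.64839935302734)
pad 0.08 ((0.5102468729019165, -0.21318233013153076), (0.05800040811300278, 0.10989827662706375), 82.64839172363281)
```

View pics/w4c.png

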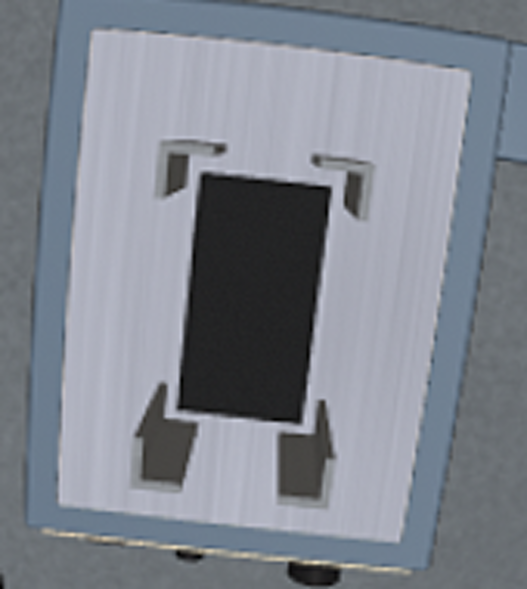

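Request:
{"method": "step_arm", "body": {
  "increments": "0 -0.12 -0.67 0 0 0; 0 -0.12 -0.67 0 0 0; 0 -0.12 -0.67 0 0 0; 0.3 -0.12 -0.67 0 0 0; 0.4 -0.12 -0.67 0 0 0; 0.4 -0.12 -0.67 0 0 0; 0.4 -0.12 -0.67 0 0 0; 0.4 -0.12 -0.67 0 0 0; 0.4 -0.12 -0.67 0 0 0; 0 0 0 0 0 0",
  "gripper": 0.75
}}

```text
t: 8.0
position: [0.457, 0.0787, 0.2597]
eef_rot: [-0.498, -0.5, -0.5, 0.502]
ft_force: [-0.7, -0.3, -0.7]
opening: 0.0746
```

```bash
cat >> h.py <<'E'
def trays(w,s,z=.015,save=None):
    g=w["color"].astype(int); B,G,R=g[...,0],g[...,1],g[...,2]
    m=((R>175)&(G>170)&(abs(R-G)<25)&(R-B>6)).astype(np.uint8)
    m=cv2.morphologyEx(m,cv2.MORPH_OPEN,np.ones((3,3)))
    cs,_=cv2.findContours(m,cv2.RETR_EXTERNAL,cv2.CHAIN_APPROX_NONE)
    for k in cs:
        if cv2.contourArea(k)<200: continue
        P=np.array([wz(w,s,q[0],z)[:2] for q in k],np.float32); r=cv2.minAreaRect(P)
        d=r[2] if r[1][0]>r[1][1] else r[2]-90
        d=(d+90)%180-90
        print("blob",cv2.boundingRect(k),"c",np.round(r[0],4),"size",np.round(sorted(r[1]),4),"long axis deg",round(d,2))
E
python3 - <<'E'
from cell import bot
from h import *
s=bot.observe(); print(s["t"],s["position"],s["opening"],s["ft_force"])
w=bot.get_image("wrist"); cv2.imwrite("pics/w5.png",w["color"])
trays(w,s)
E
```

```text
8.0 [0.45699457 0.0786706  0.25973429] 0.07460549866849868 [-0.73254282 -0.32828606 -0.67916915]
```

View pics/w5.png

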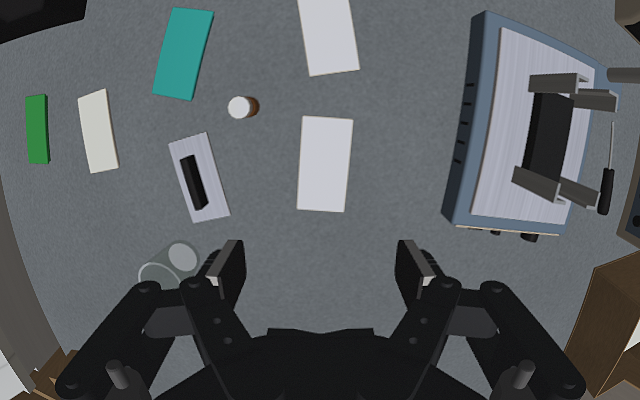

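```bash
sed -i 's/m=((R>175).*/m=((R>170)\&(G>165)\&(abs(R-G)<25)\&(B-R<20)).astype(np.uint8)/' h.py
python3 - <<'E'
from cell import bot
from h import *
s=bot.observe(); 
w=bot.get_image("wrist"); print(w["color"][165,325],w["color"][130,95],w["color"][30,330],w["color"][180,185])
a=bot.get_image("scene"); 
for q in((315,223),(336,261),(418,207),(357,213)):print(a["color"][q[1],q[0]])
for z in(.012,.015,.018): trays(w,s,z)
E
```

```text
[208 201 199] [195 201 200] [207 201 199] [30 29 30]
[223 237 237]
[223 237 237]
[222 236 237]
[182 175 176]
blob (0, 366, 26, 34) c [-0.4715  1.4933] size [0.1262 0.7508] long axis deg -56.03
blob (295, 118, 55, 95) c [0.4539 0.0761] size [0.0615 0.1196] long axis deg -4.44
blob (226, 99, 21, 21) c [0.5286 0.1816] size [0.0252 0.0262] long axis deg 87.18
blob (77, 91, 40, 84) c [0.5137 0.4112] size [0.0611 0.1184] long axis deg 6.19
blob (295, 0, 62, 78) c [0.6187 0.07  ] size [0.0609 0.1015] long axis deg 8.31
blob (0, 366, 26, 34) c [-0.4636  1.4821] size [0.1252 0.7449] long axis deg -56.03
blob (295, 118, 55, 95) c [0.4546 0.0761] size [0.061  0.1187] long axis deg -4.44
blob (226, 99, 21, 21) c [0.5286 0.1807] size [0.025  0.0259] long axis deg 87.18
blob (77, 91, 40, 84) c [0.5139 0.4086] size [0.0606 0.1175] long axis deg 6.19
blob (295, 0, 62, 78) c [0.6181 0.0701] size [0.0605 0.1007] long axis deg 8.31
blob (0, 366, 26, 34) c [-0.4557  1.4709] size [0.1242 0.739 ] long axis deg -56.03
blob (295, 118, 55, 95) c [0.4552 0.0762] size [0.0606 0.1178] long axis deg -4.44
blob (226, 99, 21, 21) c [0.5286 0.1799] size [0.0248 0.0257] long axis deg 87.18
blob (77, 91, 40, 84) c [0.514  0.4059] size [0.0601 0.1166] long axis deg 6.19
blob (295, 0, 62, 78) c [0.6174 0.0701] size [0.06   0.0999] long axis deg 8.31
```

Run:
```python
from cell import bot
from h import *
s=bot.observe(); go(s,[.455,.076,.05],np.radians(85.6))
```

```text
pos [0.4598 0.0743 0.2621] shift units [ 4.24 -0.1  -0.04] turn units [ 0.62  0.01 -0.  ]
```

```bash
cat >> h.py <<'E'
def avg(bot,n=6):
    S=[]; 
    for i in range(n):
        S.append(bot.observe()); bot.get_image("wrist")
    s=dict(S[-1]); s["position"]=np.mean([q["position"] for q in S],0)
    s["ft_force"]=np.mean([q["ft_force"] for q in S],0)
    Q=np.array([q["eef_rot"] for q in S]); Q*=np.sign(Q@Q[0])[:,None]; q=Q.mean(0); s["eef_rot"]=q/np.linalg.norm(q)
    print("std",np.std([q["position"] for q in S],0).round(4),"t",round(s["t"],2),"F",s["ft_force"].round(2),"open",round(s["opening"],4))
    return s
E
python3 - <<'E'
from cell import bot
from h import *
s=avg(bot); w=bot.get_image("wrist"); trays(w,s)
go(s,[.455,.076,.05],np.radians(85.6))
E
```

```text
std [0.0001 0.0003 0.0001] t 8.4 F [ 0.29  0.04 -0.05] open 0.075
blob (0, 352, 27, 48) c [-0.4643  1.4329] size [0.1497 0.7807] long axis deg -46.13
blob (294, 120, 55, 94) c [0.4548 0.0758] size [0.0614 0.1188] long axis deg -4.44
blob (225, 102, 21, 21) c [0.528  0.1803] size [0.0252 0.0261] long axis deg 86.94
blob (77, 94, 40, 83) c [0.514  0.4082] size [0.0606 0.1181] long axis deg 5.78
blob (292, 0, 63, 80) c [0.6198 0.0699] size [0.061  0.1048] long axis deg 8.13
pos [0.46   0.0744 0.2623] shift units [ 4.25 -0.11 -0.03] turn units [ 0.62  0.   -0.01]
```

Request:
{"method": "step_arm", "body": {
  "increments": "0.7 -0.11 -0.03 0.62 0 0; 0.9 0 0 0 0 0; 0.9 0 0 0 0 0; 0.9 0 0 0 0 0; 0.85 0 0 0 0 0; 0.3 0 0 0 0 0; 0.2 0 0 0 0 0; 0 0 0 0 0 0; 0 0 0 0 0 0"
}}

```text
t: 9.4
position: [0.4548, 0.0776, 0.0251]
eef_rot: [0.481, 0.519, 0.481, -0.518]
ft_force: [0.2, 0.1, 0.8]
opening: 0.0748
```

Run:
```python
from cell import bot
from h import *
s=avg(bot,3); 
go(s,[.455,.076,.015],np.radians(85.6))
w=bot.get_image("wrist");cv2.imwrite("pics/w6.png",w["color"])
```

```text
std [0.0001 0.     0.0002] t 9.5 F [0.41 0.17 0.36] open 0.0745
pos [0.4549 0.0777 0.0253] shift units [0.21 0.   0.03] turn units [ 0.02 -0.01 -0.02]
```

View pics/w6.png

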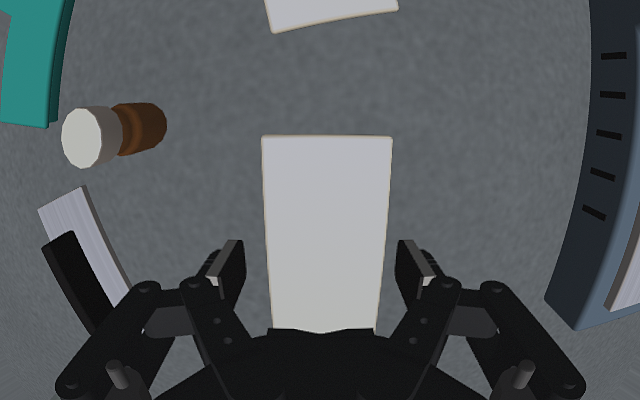

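Request:
{"method": "step_arm", "body": {
  "increments": "0.06 0 0 0 0 0; 0.06 0 0 0 0 0; 0.06 0 0 0 0 0; 0 0 0 0 0 0"
}}

```text
t: 10.0
position: [0.4536, 0.0774, 0.0148]
eef_rot: [-0.481, -0.518, -0.481, 0.519]
ft_force: [-0.1, 1.1, -0.5]
opening: 0.0748
```

Request:
{"method": "step_arm", "body": {
  "increments": "0.04 0 0 0 0 0; 0 0 0 0 0 0"
}}

```text
t: 10.2
position: [0.4538, 0.0775, 0.0131]
eef_rot: [-0.481, -0.518, -0.481, 0.518]
ft_force: [-0.2, 0.4, -0.6]
opening: 0.0745
```

Request:
{"method": "step_arm", "body": {
  "increments": "0.04 0 0 0 0 0; 0 0 0 0 0 0"
}}

```text
t: 10.4
position: [0.4538, 0.0774, 0.0111]
eef_rot: [-0.481, -0.518, -0.481, 0.518]
ft_force: [-0.6, -0.2, 0.4]
opening: 0.0748
```

Request:
{"method": "step_arm", "body": {
  "increments": "0.04 0 0 0 0 0; 0 0 0 0 0 0"
}}

```text
t: 10.6
position: [0.4538, 0.0775, 0.0091]
eef_rot: [-0.481, -0.518, -0.481, 0.518]
ft_force: [-0.3, -0.1, 0.6]
opening: 0.0747
```

Request:
{"method": "step_arm", "body": {
  "increments": "0 0 0 0 0 0; 0 0 0 0 0 0; 0 0 0 0 0 0; 0 0 0 0 0 0",
  "gripper": -1,
  "newtons": 40
}}

```text
t: 11.0
position: [0.4539, 0.0773, 0.0095]
eef_rot: [-0.481, -0.518, -0.481, 0.518]
ft_force: [-1.4, -0.6, 4.4]
opening: 0.0607
```

Request:
{"method": "step_arm", "body": {
  "increments": "-0.1 0 0 0 0 0; -0.3 0 0 0 0 0; -0.6 0 0 0 0 0; -0.8 0 0 0 0 0; -0.9 0 0 0 0 0; -0.9 0 0 0 0 0; -0.9 0 0 0 0 0; 0 0 0 0 0 0; 0 0 0 0 0 0"
}}

```text
t: 11.9
position: [0.4543, 0.0775, 0.2352]
eef_rot: [0.482, 0.519, 0.48, -0.518]
ft_force: [-0.1, -0.2, -2.1]
opening: 0.0607
```

Run:
```python
from cell import bot
from h import *
s=avg(bot,3); 
go(s,[.509,-.213,.25],np.radians(82.8))
w=bot.get_image("wrist");cv2.imwrite("pics/w7.png",w["color"])
```

```text
std [0.0006 0.0002 0.0009] t 12.0 F [-0.4  -0.66 -2.12] open 0.0608
pos [0.4535 0.0773 0.234 ] shift units [-0.32  1.54  5.71] turn units [0.49 0.   0.  ]
```

View pics/w7.png

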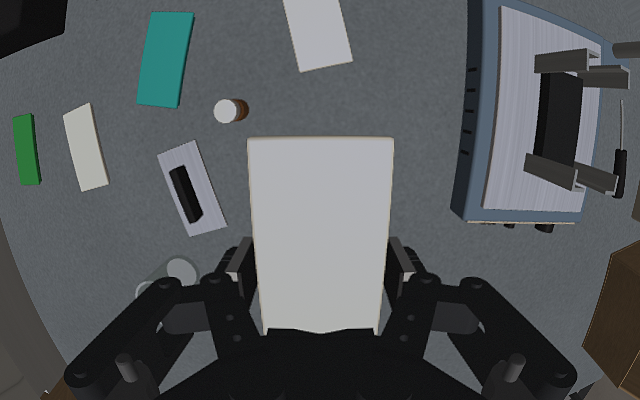

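Request:
{"method": "step_arm", "body": {
  "increments": "0 0.17 0.63 0.1 0 0; 0 0.17 0.64 0.1 0 0; 0 0.17 0.64 0.1 0 0; 0 0.17 0.64 0.1 0 0; 0 0.17 0.64 0.1 0 0; 0 0.17 0.64 0 0 0; 0 0.17 0.64 0 0 0; 0 0.17 0.64 0 0 0; 0 0.17 0.6 0 0 0; 0 0 0 0 0 0"
}}

```text
t: 13.1
position: [0.4978, -0.2195, 0.2326]
eef_rot: [-0.465, -0.531, -0.466, 0.533]
ft_force: [-0.1, 0.6, -1.6]
opening: 0.0609
```

Request:
{"method": "step_arm", "body": {
  "increments": "0 0 0 0 0 0; 0 0 0 0 0 0"
}}

```text
t: 13.3
position: [0.4985, -0.2131, 0.2334]
eef_rot: [-0.467, -0.53, -0.468, 0.53]
ft_force: [0.8, 0.5, -1.7]
opening: 0.0608
```

Run:
```python
from cell import bot
from h import *
s=avg(bot,3); 
go(s,[.508,-.213,.17],np.radians(82.8))
w=bot.get_image("wrist");cv2.imwrite("pics/w8.png",w["color"])
```

```text
std [0.0001 0.0001 0.0002] t 13.4 F [ 0.39  0.35 -1.3 ] open 0.0609
pos [ 0.4986 -0.2131  0.2336] shift units [ 1.27  0.19 -0.02] turn units [ 0.01 -0.01  0.01]
```

View pics/w8.png

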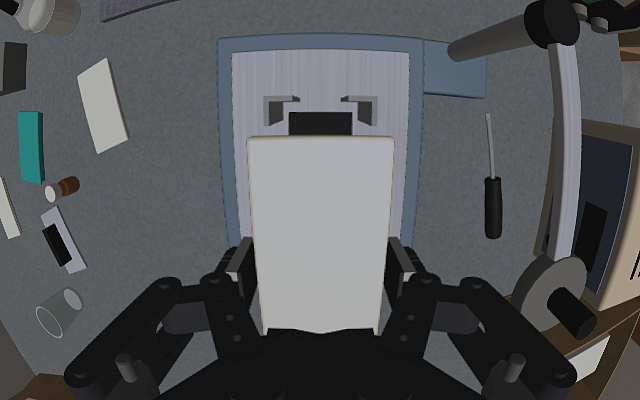

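Request:
{"method": "step_arm", "body": {
  "increments": "0 0.19 0 0 0 0; 0.4 0 0 0 0 0; 0.4 0 0 0 0 0; 0.4 0 0 0 0 0; 0.25 0 0 0 0 0; 0 0 0 0 0 0; 0 0 0 0 0 0"
}}

```text
t: 14.2
position: [0.5088, -0.2158, 0.1622]
eef_rot: [0.467, 0.531, 0.467, -0.531]
ft_force: [0.7, -0.2, -0.1]
opening: 0.0608
```

Run:
```python
from cell import bot
from h import *
s=avg(bot,3); 
go(s,[.508,-.213,.1],np.radians(82.8))
w=bot.get_image("wrist");cv2.imwrite("pics/w9.png",w["color"])
a=bot.get_image("scene");cv2.imwrite("pics/s9.png",cv2.resize(a["color"][180:320,130:300],None,fx=4.3,fy=4.3,interpolation=cv2.INTER_CUBIC))
```

```text
std [0.0001 0.0001 0.0003] t 14.3 F [ 0.33 -0.68 -1.01] open 0.061
pos [ 0.509  -0.2159  0.1626] shift units [ 1.25 -0.03 -0.06] turn units [-0.01  0.   -0.01]
```

View pics/w9.png

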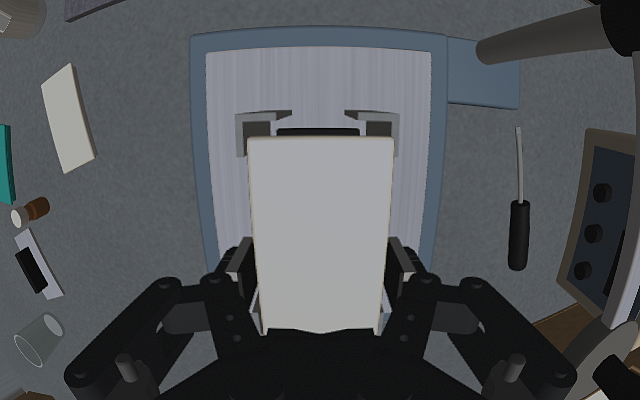

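View pics/s9.png

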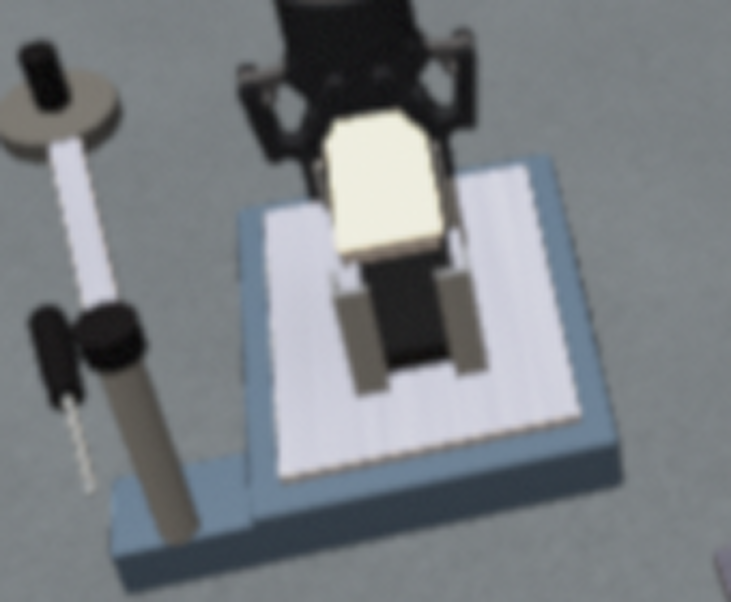

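Request:
{"method": "step_arm", "body": {
  "increments": "0.2 -0.02 -0.04 0 0 0; 0.2 0 0 0 0 0; 0.2 0 0 0 0 0; 0.2 0 0 0 0 0; 0.2 0 0 0 0 0; 0.2 0 0 0 0 0; 0 0 0 0 0 0; 0 0 0 0 0 0"
}}

```text
t: 15.25
position: [0.5074, -0.2137, 0.1015]
eef_rot: [-0.467, -0.531, -0.467, 0.531]
ft_force: [0.4, -0.6, -0.8]
opening: 0.0611
```

Request:
{"method": "step_arm", "body": {
  "increments": "0.05 0 0 0 0 0; 0.05 0 0 0 0 0; 0.05 0 0 0 0 0; 0 0 0 0 0 0"
}}

```text
t: 15.65
position: [0.5073, -0.2137, 0.0941]
eef_rot: [-0.467, -0.531, -0.467, 0.531]
ft_force: [-0.3, -0.8, -1.5]
opening: 0.0609
```

Request:
{"method": "step_arm", "body": {
  "increments": "0.04 0 0 0 0 0; 0.04 0 0 0 0 0; 0 0 0 0 0 0"
}}

```text
t: 15.95
position: [0.5073, -0.2136, 0.09]
eef_rot: [-0.467, -0.531, -0.467, 0.531]
ft_force: [0.3, 0.9, -0.4]
opening: 0.061
```

Request:
{"method": "step_arm", "body": {
  "increments": "0.04 0 0 0 0 0; 0 0 0 0 0 0"
}}

```text
t: 16.15
position: [0.5074, -0.2137, 0.0881]
eef_rot: [-0.467, -0.531, -0.467, 0.531]
ft_force: [-0.5, -0.2, -1.3]
opening: 0.0608
```

Request:
{"method": "step_arm", "body": {
  "increments": "0.04 0 0 0 0 0; 0 0 0 0 0 0"
}}

```text
t: 16.35
position: [0.5074, -0.2137, 0.0861]
eef_rot: [-0.467, -0.531, -0.467, 0.531]
ft_force: [-0.4, -0.6, -1.3]
opening: 0.0609
```

Request:
{"method": "step_arm", "body": {
  "increments": "0.04 0 0 0 0 0; 0 0 0 0 0 0"
}}

```text
t: 16.55
position: [0.5074, -0.2137, 0.0841]
eef_rot: [-0.467, -0.531, -0.467, 0.531]
ft_force: [0.4, -0.3, -0.5]
opening: 0.0609
```

Request:
{"method": "step_arm", "body": {
  "increments": "0.04 0 0 0 0 0; 0 0 0 0 0 0"
}}

```text
t: 16.75
position: [0.5076, -0.2138, 0.0832]
eef_rot: [-0.467, -0.531, -0.467, 0.531]
ft_force: [-3.2, 0.4, 7.5]
opening: 0.0609
```

Request:
{"method": "step_arm", "body": {
  "increments": "0.04 0 0 0 0 0; 0 0 0 0 0 0"
}}

```text
t: 16.95
position: [0.5077, -0.2138, 0.0831]
eef_rot: [-0.467, -0.531, -0.467, 0.531]
ft_force: [-10.8, 3.3, 28.1]
opening: 0.061
```

Request:
{"method": "step_arm", "body": {
  "increments": "0.04 0 0 0 0 0; 0 0 0 0 0 0"
}}

```text
t: 17.15
position: [0.5077, -0.2138, 0.0831]
eef_rot: [-0.468, -0.531, -0.467, 0.531]
ft_force: [-17.1, 5.3, 47.2]
opening: 0.0608
```

Request:
{"method": "step_arm", "body": {
  "increments": "-0.08 0 0 0 0 0; 0 0 0 0 0 0"
}}

```text
t: 17.35
position: [0.5081, -0.2139, 0.0832]
eef_rot: [0.468, 0.531, 0.467, -0.53]
ft_force: [0.4, -0.5, 3.5]
opening: 0.0612
```

Request:
{"method": "step_arm", "body": {
  "increments": "0 0 0 0 0 0; 0 0 0 0 0 0; 0 0 0 0 0 0; -0.1 0 0 0 0 0; -0.3 0 0 0 0 0; -0.6 0 0 0 0 0; -0.8 0 0 0 0 0; -0.8 0 0 0 0 0; 0 0 0 0 0 0; 0 0 0 0 0 0",
  "gripper": 0.75
}}

```text
t: 18.35
position: [0.508, -0.2139, 0.2134]
eef_rot: [0.468, 0.531, 0.467, -0.53]
ft_force: [0.1, -0.4, -0.2]
opening: 0.0748
```

Run:
```python
from cell import bot
from h import *
s=avg(bot,3); 
go(s,[.63,.07,.26],np.radians(97.9))
w=bot.get_image("wrist");cv2.imwrite("pics/w10.png",w["color"])
for z in (.085,.09): trays(w,s,z)
```

```text
std [0.0005 0.0001 0.0008] t 18.45 F [-0.04 -0.17 -0.6 ] open 0.0746
pos [ 0.5073 -0.2137  0.2122] shift units [-0.96  1.72 -5.94] turn units [-2.53  0.   -0.  ]
blob (579, 354, 33, 33) c [ 0.07   -0.7218] size [0.0776 0.1478] long axis deg 38.47
blob (0, 211, 13, 36) c [0.5007 0.2597] size [0.035  0.0668] long axis deg -38.35
blob (284, 119, 75, 132) c [ 0.5086 -0.2129] size [0.0618 0.1198] long axis deg -7.5
blob (67, 63, 51, 99) c [0.6179 0.0085] size [0.0476 0.0933] long axis deg 8.29
blob (579, 354, 33, 33) c [ 0.0799 -0.7122] size [0.0761 0.145 ] long axis deg 38.47
blob (0, 211, 13, 36) c [0.5023 0.2504] size [0.0343 0.0655] long axis deg -38.35
blob (284, 119, 75, 132) c [ 0.51  -0.213] size [0.0606 0.1175] long axis deg -7.5
blob (67, 63, 51, 99) c [0.6172 0.004 ] size [0.0466 0.0915] long axis deg 8.29
```

View pics/w10.png

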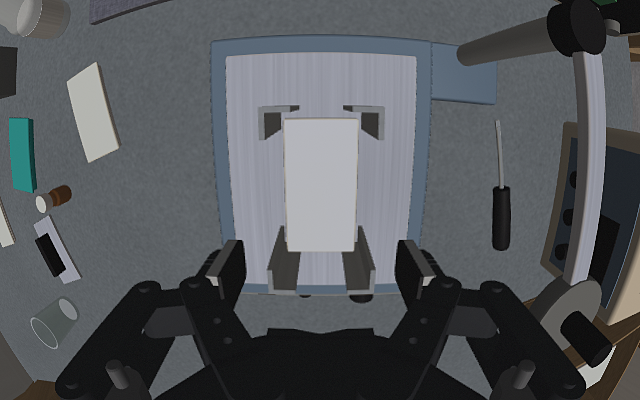

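Request:
{"method": "step_arm", "body": {
  "increments": "-0.3 0.18 -0.6 0 0 0; -0.3 0.19 -0.66 0 0 0; -0.3 0.19 -0.66 0 0 0; 0 0.19 -0.66 0 0 0; 0 0.19 -0.66 0 0 0; 0 0.19 -0.66 0 0 0; 0 0.19 -0.66 0 0 0; 0 0.19 -0.66 0 0 0; 0 0.19 -0.66 0 0 0; 0 0 0 -1 0 0"
}}

```text
t: 19.55
position: [0.6291, 0.074, 0.2558]
eef_rot: [0.495, 0.504, 0.498, -0.503]
ft_force: [-1.5, 0.4, 0.2]
opening: 0.0747
```

Request:
{"method": "step_arm", "body": {
  "increments": "0 0 0 -1 0 0; 0 0 0 -0.5 0 0; 0 0 0 0 0 0; 0 0 0 0 0 0"
}}

```text
t: 19.95
position: [0.6287, 0.067, 0.2563]
eef_rot: [0.532, 0.465, 0.533, -0.466]
ft_force: [0.5, 0.5, -0.5]
opening: 0.0744
```

Run:
```python
from cell import bot
from h import *
s=avg(bot,3); 
w=bot.get_image("wrist");cv2.imwrite("pics/w11.png",w["color"])
for z in (.014,.018): trays(w,s,z)
go(s,[.63,.07,.01],np.radians(97.9))
```

```text
std [0.0001 0.     0.0002] t 20.05 F [ 0.11  0.45 -0.01] open 0.0751
blob (613, 336, 27, 49) c [ 0.0335 -1.178 ] size [0.1366 0.5842] long axis deg 52.2
blob (502, 263, 34, 38) c [ 0.4804 -0.2867] size [0.0498 0.0876] long axis deg 70.55
blob (78, 176, 38, 71) c [0.5141 0.4095] size [0.0606 0.1169] long axis deg 5.75
blob (292, 117, 50, 94) c [0.6271 0.072 ] size [0.06  0.118] long axis deg 8.33
blob (261, 18, 29, 24) c [0.7865 0.1435] size [0.0279 0.0329] long axis deg -76.56
blob (613, 336, 27, 49) c [ 0.0407 -1.1645] size [0.1351 0.578 ] long axis deg 52.2
blob (502, 263, 34, 38) c [ 0.4828 -0.2828] size [0.0492 0.0867] long axis deg 70.55
blob (78, 176, 38, 71) c [0.5161 0.4059] size [0.06   0.1157] long axis deg 5.75
blob (292, 117, 50, 94) c [0.6279 0.072 ] size [0.0594 0.1167] long axis deg 8.33
blob (261, 18, 29, 24) c [0.7856 0.1428] size [0.0276 0.0326] long axis deg -76.56
pos [0.6287 0.0671 0.2566] shift units [ 4.93  0.04 -0.05] turn units [-0.04 -0.    0.01]
```

View pics/w11.png

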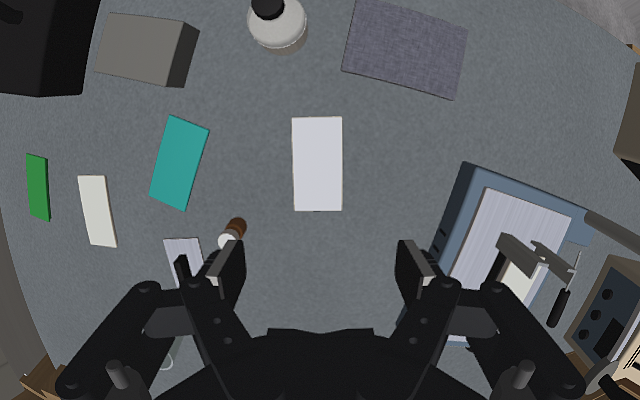

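Request:
{"method": "step_arm", "body": {
  "increments": "0.7 -0.02 -0.1 -0.07 0 0; 0.9 0 0 0 0 0; 0.9 0 0 0 0 0; 0.9 0 0 0 0 0; 0.7 0 0 0 0 0; 0.3 0 0 0 0 0; 0.2 0 0 0 0 0; 0 0 0 0 0 0; 0 0 0 0 0 0"
}}

```text
t: 21.05
position: [0.6287, 0.0723, 0.029]
eef_rot: [0.535, 0.464, 0.534, -0.463]
ft_force: [-0.3, -0.5, 0.6]
opening: 0.0747
```

Run:
```python
from cell import bot
from h import *
s=avg(bot,3); 
w=bot.get_image("wrist");cv2.imwrite("pics/w12.png",w["color"])
go(s,[.627,.0718,.009],np.radians(98.3))
```

```text
std [0.0001 0.     0.0001] t 21.15 F [ 0.19 -0.25  0.37] open 0.0748
pos [0.6287 0.0723 0.0291] shift units [ 0.4  -0.04  0.  ] turn units [-0.03 -0.   -0.03]
```

View pics/w12.png

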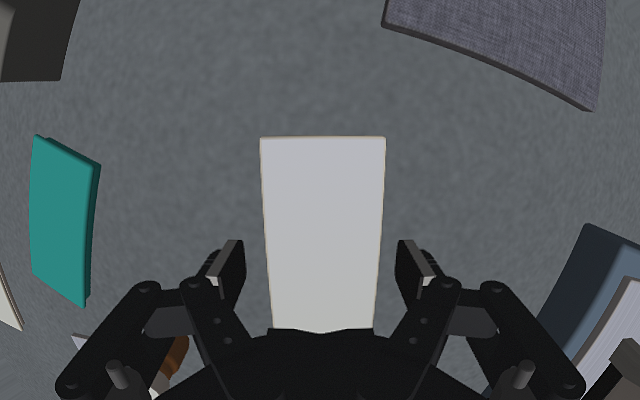

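Request:
{"method": "step_arm", "body": {
  "increments": "0.15 -0.03 0 0 0 0; 0.15 0 0 0 0 0; 0.09 0 0 0 0 0; 0 0 0 0 0 0; 0 0 0 0 0 0"
}}

```text
t: 21.75
position: [0.6257, 0.0718, 0.0075]
eef_rot: [0.534, 0.463, 0.534, -0.463]
ft_force: [0.1, -0.4, 0.3]
opening: 0.0746
```

Request:
{"method": "step_arm", "body": {
  "increments": "0 0 0 0 0 0; 0 0 0 0 0 0; 0 0 0 0 0 0; 0 0 0 0 0 0",
  "gripper": -1
}}

```text
t: 22.15
position: [0.6262, 0.0718, 0.0083]
eef_rot: [0.534, 0.463, 0.534, -0.463]
ft_force: [-0.4, 0.2, 3.8]
opening: 0.061
```

Request:
{"method": "step_arm", "body": {
  "increments": "-0.1 0 0 0 0 0; -0.3 0 0 0 0 0; -0.6 0 0 0 0 0; -0.8 0 0 0 0 0; -0.9 0 0 0 0 0; -0.9 0 0 0 0 0; -0.9 0 0 0 0 0; 0 0 0 1 0 0; 0 0 0 1 0 0; 0 0 0 0.6 0 0"
}}

```text
t: 23.15
position: [0.6255, 0.0719, 0.2343]
eef_rot: [0.466, 0.533, 0.465, -0.532]
ft_force: [0.5, 0.0, -2.1]
opening: 0.0607
```

Run:
```python
from cell import bot
from h import *
s=avg(bot,6); 
go(s,[.508,-.213,.235],np.radians(82.8))
```

```text
std [0.0001 0.     0.0004] t 23.4 F [ 0.2  -0.09 -2.32] open 0.0606
pos [0.6255 0.0719 0.2336] shift units [-0.03 -1.59  5.96] turn units [-0.05 -0.   -0.  ]
```

Request:
{"method": "step_arm", "body": {
  "increments": "0 -0.17 0.66 0 0 0; 0 -0.17 0.66 0 0 0; 0 -0.17 0.66 0 0 0; 0 -0.18 0.66 0 0 0; 0 -0.18 0.66 0 0 0; 0 -0.18 0.66 0 0 0; 0 -0.18 0.66 0 0 0; 0 -0.18 0.66 0 0 0; 0 -0.18 0.66 0 0 0; 0 0 0 0 0 0"
}}

```text
t: 24.45
position: [0.5058, -0.2184, 0.2327]
eef_rot: [-0.465, -0.532, -0.464, 0.534]
ft_force: [-0.9, -0.8, -1.7]
opening: 0.0609
```

Request:
{"method": "step_arm", "body": {
  "increments": "0 0 0 0 0 0; 0 0 0 0 0 0; 0 0 0 0 0 0"
}}

```text
t: 24.75
position: [0.5091, -0.211, 0.2329]
eef_rot: [0.467, 0.531, 0.467, -0.531]
ft_force: [-0.2, -0.4, -2.5]
opening: 0.0607
```

Run:
```python
from cell import bot
from h import *
s=avg(bot,4); 
go(s,[.508,-.213,.16],np.radians(82.8))
```

```text
std [0.0001 0.0002 0.    ] t 24.9 F [-0.32 -0.31 -2.23] open 0.0613
pos [ 0.509  -0.2113  0.2328] shift units [ 1.46 -0.02  0.04] turn units [-0.02 -0.   -0.  ]
```

Request:
{"method": "step_arm", "body": {
  "increments": "0.4 -0.02 0.04 0 0 0; 0.4 0 0 0 0 0; 0.4 0 0 0 0 0; 0.2 0 0 0 0 0; 0.2 0 0 0 0 0; 0.2 0 0 0 0 0; 0.2 0 0 0 0 0; 0.2 0 0 0 0 0; 0.2 0 0 0 0 0; 0 0 0 0 0 0"
}}

```text
t: 25.95
position: [0.5063, -0.2139, 0.1113]
eef_rot: [-0.466, -0.531, -0.467, 0.532]
ft_force: [-0.4, 0.5, -1.8]
opening: 0.0609
```

Request:
{"method": "step_arm", "body": {
  "increments": "0.04 0 0 0 0 0; 0 0 0 0 0 0; 0 0 0 0 0 0"
}}

```text
t: 26.25
position: [0.5076, -0.2144, 0.1112]
eef_rot: [0.467, 0.532, 0.466, -0.531]
ft_force: [0.2, 0.2, -1.5]
opening: 0.0609
```

Request:
{"method": "step_arm", "body": {
  "increments": "0.04 0 0 0 0 0; 0.04 0 0 0 0 0; 0.04 0 0 0 0 0; 0.04 0 0 0 0 0; 0 0 0 0 0 0"
}}

```text
t: 26.75
position: [0.507, -0.2142, 0.1024]
eef_rot: [-0.466, -0.531, -0.467, 0.532]
ft_force: [1.1, 0.1, -2.1]
opening: 0.0608
```

Run:
```python
from cell import bot
from h import *
s=avg(bot,4); print(s["position"])
```

```text
std [0.0001 0.     0.0001] t 26.9 F [ 0.24 -0.15 -1.65] open 0.0608
[ 0.50718082 -0.21422974  0.102631  ]
```

Request:
{"method": "step_arm", "body": {
  "increments": "0.03 0 0 0 0 0; 0.03 0 0 0 0 0; 0 0 0 0 0 0"
}}

```text
t: 27.25
position: [0.5071, -0.2142, 0.0995]
eef_rot: [-0.466, -0.531, -0.467, 0.531]
ft_force: [0.3, -0.9, -2.1]
opening: 0.061
```

Request:
{"method": "step_arm", "body": {
  "increments": "0.03 0 0 0 0 0; 0 0 0 0 0 0"
}}

```text
t: 27.45
position: [0.5072, -0.2142, 0.0981]
eef_rot: [-0.466, -0.531, -0.467, 0.531]
ft_force: [0.2, 0.1, -2.5]
opening: 0.0608
```

Request:
{"method": "step_arm", "body": {
  "increments": "0.03 0 0 0 0 0; 0 0 0 0 0 0"
}}

```text
t: 27.65
position: [0.5073, -0.2142, 0.0978]
eef_rot: [-0.467, -0.531, -0.466, 0.531]
ft_force: [-4.2, 1.0, 8.8]
opening: 0.0607
```

Request:
{"method": "step_arm", "body": {
  "increments": "0 0 0 0 0 0; 0 0 0 0 0 0; 0 0 0 0 0 0; -0.1 0 0 0 0 0; -0.3 0 0 0 0 0; -0.6 0 0 0 0 0; -0.8 0 0 0 0 0; -0.8 0 0 0 0 0; 0 0 0 0 0 0; 0 0 0 0 0 0",
  "gripper": 0.75
}}

```text
t: 28.65
position: [0.5078, -0.2145, 0.228]
eef_rot: [0.467, 0.532, 0.466, -0.531]
ft_force: [0.1, 0.2, -0.2]
opening: 0.0747
```

Run:
```python
from cell import bot
from h import *
s=avg(bot,3); 
go(s,[.514,.405,.26],np.radians(95.9))
w=bot.get_image("wrist");cv2.imwrite("pics/w13.png",w["color"])
for z in (.1,.105): trays(w,s,z)
```

```text
std [0.0005 0.0002 0.0009] t 28.75 F [-0.29 -0.51 -0.47] open 0.0744
pos [ 0.5071 -0.2142  0.2268] shift units [ -0.67  -1.47 -12.3 ] turn units [-2.22  0.   -0.  ]
blob (574, 343, 36, 37) c [ 0.0884 -0.6739] size [0.1036 0.108 ] long axis deg 5.92
blob (0, 193, 18, 52) c [0.5242 0.2495] size [0.0443 0.0744] long axis deg 5.43
blob (284, 119, 74, 132) c [ 0.5085 -0.2133] size [0.0615 0.1196] long axis deg -7.63
blob (574, 343, 36, 37) c [ 0.0979 -0.6652] size [0.1016 0.1059] long axis deg 5.92
blob (0, 193, 18, 52) c [0.5252 0.2403] size [0.0435 0.0729] long axis deg 5.43
blob (284, 119, 74, 132) c [ 0.5099 -0.2134] size [0.0603 0.1173] long axis deg -7.63
```

View pics/w13.png

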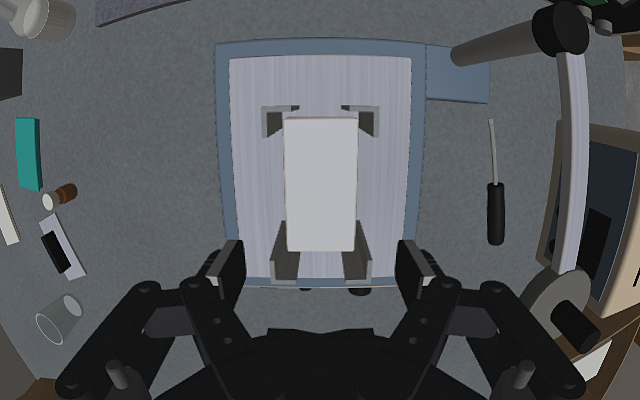

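Request:
{"method": "step_arm", "body": {
  "increments": "-0.2 -0.08 -0.6 0 0 0; -0.2 -0.08 -0.65 0 0 0; -0.27 -0.08 -0.65 0 0 0; 0 -0.08 -0.65 0 0 0; 0 -0.08 -0.65 0 0 0; 0 -0.08 -0.65 0 0 0; 0 -0.08 -0.65 0 0 0; 0 -0.08 -0.65 0 0 0; 0 -0.08 -0.65 0 0 0; 0 -0.08 -0.65 0 0 0"
}}

```text
t: 29.85
position: [0.5087, 0.1118, 0.2592]
eef_rot: [-0.466, -0.531, -0.467, 0.532]
ft_force: [1.1, 1.1, 0.3]
opening: 0.0748
```

Request:
{"method": "step_arm", "body": {
  "increments": "0 -0.08 -0.65 0 0 0; 0 -0.08 -0.65 0 0 0; 0 -0.08 -0.65 0 0 0; 0 -0.08 -0.65 0 0 0; 0 -0.08 -0.65 0 0 0; 0 -0.08 -0.65 0 0 0; 0 -0.08 -0.65 0 0 0; 0 -0.08 -0.65 0 0 0; 0 -0.03 -0.6 -1 0 0; 0 0 0 -1 0 0"
}}

```text
t: 30.85
position: [0.5115, 0.4074, 0.2587]
eef_rot: [0.521, 0.477, 0.523, -0.477]
ft_force: [-0.2, 0.0, 0.6]
opening: 0.0748
```

Request:
{"method": "step_arm", "body": {
  "increments": "0 0 0 -0.2 0 0; 0 0 0 0 0 0; 0 0 0 0 0 0"
}}

```text
t: 31.15
position: [0.5141, 0.4014, 0.2598]
eef_rot: [0.524, 0.475, 0.524, -0.476]
ft_force: [0.3, -0.1, 0.5]
opening: 0.0747
```

Run:
```python
from cell import bot
from h import *
s=avg(bot,3); 
w=bot.get_image("wrist");cv2.imwrite("pics/w14.png",w["color"])
for z in (.012,.014,.018): trays(w,s,z)
go(s,[.514,.405,.0085],np.radians(95.9))
print(s["joint_pos"])
```

```text
std [0.     0.0001 0.0002] t 31.25 F [ 0.03 -0.08  0.34] open 0.0745
blob (0, 298, 60, 102) c [-0.3953  1.4409] size [0.2921 1.25  ] long axis deg -38.84
blob (0, 226, 36, 88) c [0.2135 1.0763] size [0.1422 0.1998] long axis deg -29.09
blob (0, 185, 15, 65) c [0.3563 1.0645] size [0.0352 0.147 ] long axis deg 0.23
blob (287, 116, 50, 93) c [0.5136 0.4127] size [0.06   0.1177] long axis deg 6.24
blob (0, 298, 60, 102) c [-0.3901  1.4354] size [0.2905 1.2434] long axis deg -38.84
blob (0, 226, 36, 88) c [0.2155 1.0728] size [0.1415 0.1987] long axis deg -29.09
blob (0, 185, 15, 65) c [0.3575 1.0611] size [0.035  0.1462] long axis deg 0.23
blob (287, 116, 50, 93) c [0.514  0.4127] size [0.0597 0.1171] long axis deg 6.24
blob (0, 298, 60, 102) c [-0.3798  1.4246] size [0.2874 1.2302] long axis deg -38.84
blob (0, 226, 36, 88) c [0.2194 1.0657] size [0.14   0.1966] long axis deg -29.09
blob (0, 185, 15, 65) c [0.3599 1.0542] size [0.0346 0.1446] long axis deg 0.23
blob (287, 116, 50, 93) c [0.5147 0.4126] size [0.0591 0.1158] long axis deg 6.24
pos [0.5141 0.4016 0.26  ] shift units [ 5.03  0.01 -0.07] turn units [-0.05  0.01  0.  ]
[-0.37542664  0.47987511 -0.54044062  1.56347934  0.26126245  1.17121595
 -2.44116092]
```

View pics/w14.png

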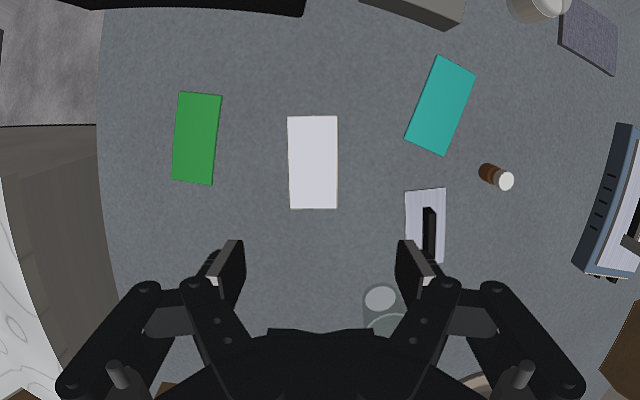

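Run:
```python
from cell import bot
from h import *
a=bot.get_image("scene");b=bot.get_image("side");s=avg(bot,2)
print(onz(a,(359,186),0),onz(a,(358,166),.085),onz(b,(243,208),0))
go(s,[.514,.4127,.0085],np.radians(96.24))
```

```text
std [0.     0.0001 0.    ] t 31.5 F [0.39 0.23 0.02] open 0.0746
[0.3232596  0.29083952 0.        ] [0.32097976 0.28447603 0.085     ] [0.31214225 0.29624848 0.        ]
pos [0.5139 0.4024 0.2605] shift units [ 5.04  0.02 -0.21] turn units [-0.09  0.   -0.  ]
```

Beaker is at (0.32, 0.29), ample clearance.

Request:
{"method": "step_arm", "body": {
  "increments": "0.7 0.02 -0.21 -0.09 0 0; 0.9 0 0 0 0 0; 0.9 0 0 0 0 0; 0.9 0 0 0 0 0; 0.7 0 0 0 0 0; 0.3 0 0 0 0 0; 0.25 0 0 0 0 0; 0 0 0 0 0 0; 0 0 0 0 0 0"
}}

```text
t: 32.45
position: [0.5146, 0.4141, 0.0294]
eef_rot: [0.527, 0.473, 0.527, -0.471]
ft_force: [0.5, -0.2, 0.7]
opening: 0.0746
```

Run:
```python
from cell import bot
from h import *
s=avg(bot,3); 
w=bot.get_image("wrist");cv2.imwrite("pics/w15.png",w["color"])
go(s,[.514,.4127,.0085],np.radians(96.24))
```

```text
std [0.0001 0.     0.0002] t 32.55 F [0.07 0.15 0.06] open 0.0751
pos [0.5147 0.4142 0.0296] shift units [ 0.42 -0.02  0.03] turn units [ 0.01 -0.02 -0.02]
```

View pics/w15.png

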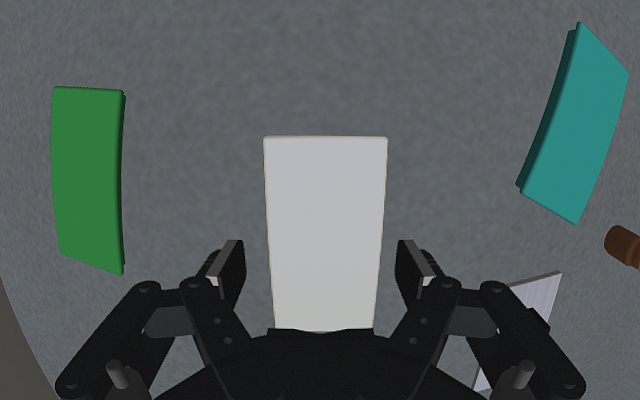

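Request:
{"method": "step_arm", "body": {
  "increments": "0.15 0 0.03 0 0 0; 0.15 0 0 0 0 0; 0.1 0 0 0 0 0; 0 0 0 0 0 0; 0 0 0 0 0 0"
}}

```text
t: 33.15
position: [0.5137, 0.4116, 0.0074]
eef_rot: [0.527, 0.472, 0.527, -0.472]
ft_force: [-1.2, 0.2, 0.8]
opening: 0.0745
```

Request:
{"method": "step_arm", "body": {
  "increments": "0 0 0 0 0 0; 0 0 0 0 0 0; 0 0 0 0 0 0; 0 0 0 0 0 0",
  "gripper": -1
}}

```text
t: 33.55
position: [0.5141, 0.412, 0.0083]
eef_rot: [0.527, 0.472, 0.527, -0.471]
ft_force: [0.0, 0.6, 2.7]
opening: 0.0607
```

Request:
{"method": "step_arm", "body": {
  "increments": "-0.1 0 0 0 0 0; -0.3 0 0 0 0 0; -0.6 0 0 0 0 0; -0.8 0 0 0 0 0; -0.9 0 0 0 0 0; -0.9 0 0 0 0 0; -0.9 0 0 0 0 0; 0 0 0 0.8 0 0; 0 0 0 0.8 0 0; 0 0 0 0.64 0 0"
}}

```text
t: 34.55
position: [0.5138, 0.4115, 0.2344]
eef_rot: [0.467, 0.531, 0.467, -0.531]
ft_force: [-0.5, 0.3, -2.0]
opening: 0.061
```

Run:
```python
from cell import bot
from h import *
s=avg(bot,6); 
go(s,[.508,-.213,.235],np.radians(82.8))
```

```text
std [0.     0.0001 0.0004] t 34.8 F [-0.28 -0.   -1.26] open 0.0605
pos [0.5137 0.4116 0.2338] shift units [-0.03  1.45 12.41] turn units [ 0.   -0.   -0.01]
```

Request:
{"method": "step_arm", "body": {
  "increments": "0 0.08 0.65 0 0 0; 0 0.08 0.65 0 0 0; 0 0.08 0.65 0 0 0; 0 0.08 0.65 0 0 0; 0 0.08 0.65 0 0 0; 0 0.08 0.65 0 0 0; 0 0.08 0.65 0 0 0; 0 0.08 0.65 0 0 0; 0 0.08 0.65 0 0 0; 0 0.08 0.65 0 0 0"
}}

```text
t: 35.85
position: [0.513, 0.083, 0.233]
eef_rot: [0.468, 0.53, 0.468, -0.53]
ft_force: [0.8, 0.0, -1.2]
opening: 0.0609
```

Request:
{"method": "step_arm", "body": {
  "increments": "0 0.08 0.65 0 0 0; 0 0.08 0.65 0 0 0; 0 0.08 0.65 0 0 0; 0 0.08 0.65 0 0 0; 0 0.08 0.65 0 0 0; 0 0.08 0.65 0 0 0; 0 0.08 0.65 0 0 0; 0 0.08 0.65 0 0 0; 0 0.05 0.65 0 0 0; 0 0 0 0 0 0"
}}

```text
t: 36.85
position: [0.5098, -0.216, 0.2327]
eef_rot: [-0.467, -0.531, -0.466, 0.532]
ft_force: [-1.0, -0.5, -1.0]
opening: 0.0607
```

Request:
{"method": "step_arm", "body": {
  "increments": "0 0 0 0 0 0; 0 0 0 0 0 0; 0 0 0 0 0 0"
}}

```text
t: 37.15
position: [0.5113, -0.2088, 0.2329]
eef_rot: [0.468, 0.53, 0.469, -0.529]
ft_force: [-0.5, -0.6, -1.9]
opening: 0.0607
```

Run:
```python
from cell import bot
from h import *
s=avg(bot,4); 
go(s,[.5085,-.213,.13],np.radians(82.6))
w=bot.get_image("wrist");cv2.imwrite("pics/w16.png",w["color"])
```

```text
std [0.     0.0002 0.    ] t 37.3 F [-0.2  -0.17 -1.17] open 0.0606
pos [ 0.5112 -0.2091  0.2329] shift units [ 2.06 -0.05  0.08] turn units [ 0.06 -0.   -0.  ]
```

View pics/w16.png

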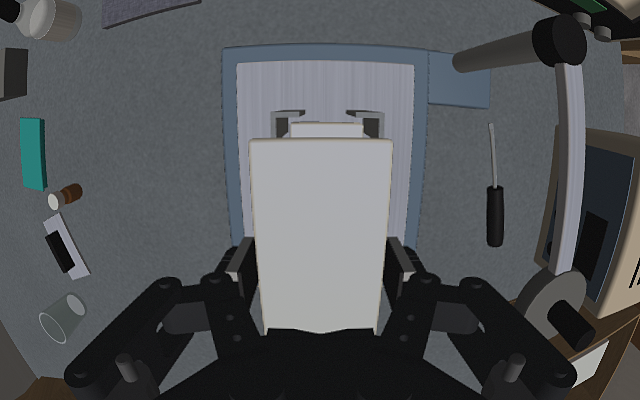

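Request:
{"method": "step_arm", "body": {
  "increments": "0.4 -0.05 0.08 0.06 0 0; 0.4 0 0 0 0 0; 0.4 0 0 0 0 0; 0.2 0 0 0 0 0; 0.2 0 0 0 0 0; 0.2 0 0 0 0 0; 0.2 0 0 0 0 0; 0.1 0 0 0 0 0; 0 0 0 0 0 0; 0 0 0 0 0 0"
}}

```text
t: 38.4
position: [0.5083, -0.214, 0.128]
eef_rot: [0.466, 0.532, 0.466, -0.532]
ft_force: [0.2, 0.7, -1.6]
opening: 0.0608
```

Request:
{"method": "step_arm", "body": {
  "increments": "0.04 0 0 0 0 0; 0.04 0 0 0 0 0; 0 0 0 0 0 0; 0 0 0 0 0 0"
}}

```text
t: 38.8
position: [0.508, -0.214, 0.1239]
eef_rot: [0.466, 0.532, 0.466, -0.532]
ft_force: [-0.6, 0.7, -0.3]
opening: 0.0608
```

Request:
{"method": "step_arm", "body": {
  "increments": "0.04 0 0 0 0 0; 0.04 0 0 0 0 0; 0 0 0 0 0 0; 0 0 0 0 0 0"
}}

```text
t: 39.2
position: [0.5079, -0.2139, 0.1197]
eef_rot: [-0.466, -0.532, -0.466, 0.532]
ft_force: [-0.1, 0.6, -1.7]
opening: 0.0607
```

Request:
{"method": "step_arm", "body": {
  "increments": "0.04 0 0 0 0 0; 0 0 0 0 0 0; 0 0 0 0 0 0"
}}

```text
t: 39.5
position: [0.508, -0.2139, 0.1177]
eef_rot: [-0.466, -0.532, -0.466, 0.532]
ft_force: [0.1, -0.6, -1.9]
opening: 0.0606
```

Request:
{"method": "step_arm", "body": {
  "increments": "0.03 0 0 0 0 0; 0 0 0 0 0 0; 0 0 0 0 0 0"
}}

```text
t: 39.8
position: [0.508, -0.214, 0.1163]
eef_rot: [-0.466, -0.532, -0.466, 0.532]
ft_force: [-0.2, 0.3, -1.1]
opening: 0.0609
```

Request:
{"method": "step_arm", "body": {
  "increments": "0.03 0 0 0 0 0; 0 0 0 0 0 0; 0 0 0 0 0 0"
}}

```text
t: 40.1
position: [0.508, -0.214, 0.1147]
eef_rot: [-0.466, -0.532, -0.466, 0.532]
ft_force: [0.5, -0.0, -0.9]
opening: 0.0606
```

Request:
{"method": "step_arm", "body": {
  "increments": "0.03 0 0 0 0 0; 0 0 0 0 0 0; 0 0 0 0 0 0"
}}

```text
t: 40.4
position: [0.508, -0.2139, 0.1132]
eef_rot: [-0.466, -0.532, -0.466, 0.532]
ft_force: [-1.0, 0.4, -0.7]
opening: 0.0609
```

Request:
{"method": "step_arm", "body": {
  "increments": "0.03 0 0 0 0 0; 0 0 0 0 0 0; 0 0 0 0 0 0"
}}

```text
t: 40.7
position: [0.5082, -0.214, 0.1119]
eef_rot: [0.466, 0.532, 0.466, -0.532]
ft_force: [1.2, -0.9, -1.3]
opening: 0.0606
```

Request:
{"method": "step_arm", "body": {
  "increments": "0.03 0 0 0 0 0; 0 0 0 0 0 0; 0 0 0 0 0 0"
}}

```text
t: 41.0
position: [0.5082, -0.214, 0.1118]
eef_rot: [-0.466, -0.532, -0.466, 0.532]
ft_force: [-5.0, 1.3, 12.8]
opening: 0.0609
```

Request:
{"method": "step_arm", "body": {
  "increments": "0 0 0 0 0 0; 0 0 0 0 0 0; 0 0 0 0 0 0; -0.1 0 0 0 0 0; -0.3 0 0 0 0 0; -0.6 0 0 0 0 0; -0.8 0 0 0 0 0; -0.6 0 0 0 0 0; 0 0 0 0 0 0; 0 0 0 0 0 0",
  "gripper": 0.75
}}

```text
t: 42.0
position: [0.5083, -0.2141, 0.231]
eef_rot: [0.467, 0.532, 0.466, -0.531]
ft_force: [0.6, -0.1, -0.8]
opening: 0.0746
```

Run:
```python
from cell import bot
from h import *
s=avg(bot,3); 
w=bot.get_image("wrist");cv2.imwrite("pics/w17.png",w["color"])
for z in (.115,.12): trays(w,s,z)
a=bot.get_image("scene");cv2.imwrite("pics/s17.png",a["color"])
g=a["color"].astype(int)
b=bot.get_image("side");cv2.imwrite("pics/si17.png",b["color"])
# cover handle pixels: scene
for q in((362,204),(370,208)): print(onz(a,q,.034))
go(s,[.48,.28,.26],np.radians(100))
```

```text
std [0.0004 0.0001 0.0007] t 42.1 F [-0.17  0.03 -0.18] open 0.075
blob (574, 342, 35, 37) c [ 0.1174 -0.6479] size [0.0963 0.101 ] long axis deg 5.32
blob (283, 122, 77, 135) c [ 0.5081 -0.2128] size [0.0606 0.1181] long axis deg -7.86
blob (574, 342, 35, 37) c [ 0.1268 -0.6392] size [0.0943 0.0989] long axis deg 5.32
blob (283, 122, 77, 135) c [ 0.5096 -0.213 ] size [0.0594 0.1157] long axis deg -7.86
[0.45245958 0.2373101  0.034     ]
[0.48027399 0.25180245 0.034     ]
pos [ 0.5077 -0.2139  0.2301] shift units [-0.6  -1.84 -9.72] turn units [-2.92 -0.    0.  ]
```

View pics/w17.png

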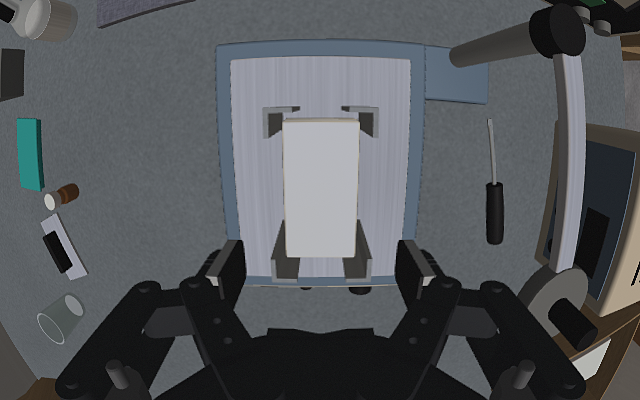

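View pics/s17.png

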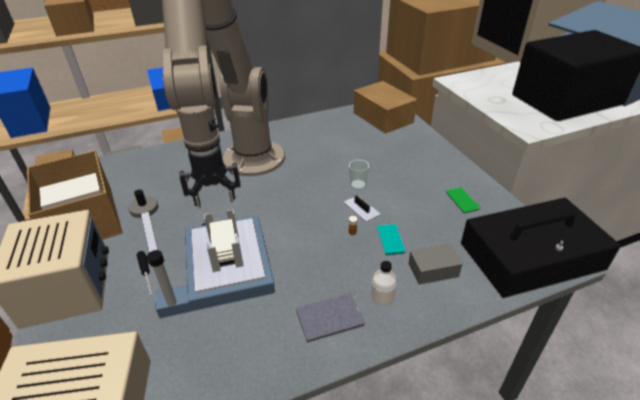

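View pics/si17.png

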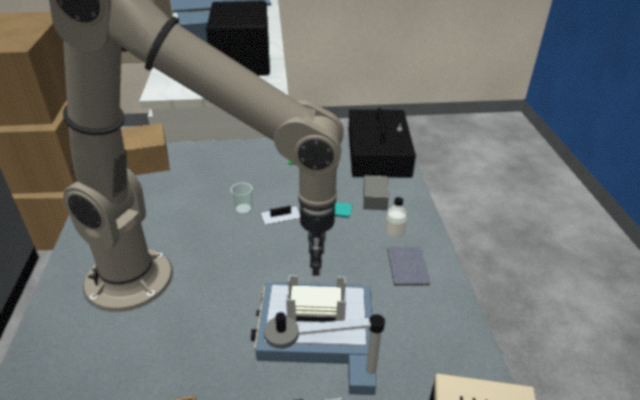

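Run:
```python
from cell import bot
from h import *
s=avg(bot,2); 
go(s,[.46,.24,.24],np.radians(100))
```

```text
std [0.0001 0.     0.0001] t 42.35 F [ 0.19 -0.05 -0.05] open 0.075
pos [ 0.5076 -0.2138  0.2294] shift units [-0.21 -2.13 -8.87] turn units [-2.92 -0.01  0.02]
```

Request:
{"method": "step_arm", "body": {
  "increments": "-0.2 -0.15 -0.62 0 0 0; 0 -0.15 -0.64 0 0 0; 0 -0.15 -0.64 0 0 0; 0 -0.15 -0.64 0 0 0; 0 -0.15 -0.64 0 0 0; 0 -0.15 -0.64 0 0 0; 0 -0.15 -0.64 0 0 0; 0 -0.15 -0.64 0 0 0; 0 -0.15 -0.64 0 0 0; 0 -0.15 -0.64 0 0 0"
}}

```text
t: 43.4
position: [0.475, 0.1133, 0.2402]
eef_rot: [-0.466, -0.532, -0.466, 0.532]
ft_force: [0.3, -0.4, -0.1]
opening: 0.0745
```

Request:
{"method": "step_arm", "body": {
  "increments": "0 -0.15 -0.64 0 0 0; 0 -0.15 -0.64 0 0 0; 0 -0.15 -0.64 0 0 0; 0 -0.15 -0.6 0 0 0; 0 0 0 -1 0 0; 0 0 0 -1 0 0; 0 0 0 -0.9 0 0; 0 0 0 0 0 0; 0 0 0 0 0 0",
  "gripper": 0
}}

```text
t: 44.3
position: [0.4621, 0.2408, 0.2401]
eef_rot: [0.541, 0.456, 0.541, -0.456]
ft_force: [0.0, 0.2, -0.0]
opening: 0.0428
```

```bash
cat >> h.py <<'E'
def rib(w,s,z=.034,box=None):
    g=w["color"].astype(int); m=(g.max(2)<60).astype(np.uint8)
    M=np.zeros_like(m); x0,y0,x1,y1=box; M[y0:y1,x0:x1]=m[y0:y1,x0:x1]
    cs,_=cv2.findContours(M,cv2.RETR_EXTERNAL,cv2.CHAIN_APPROX_NONE); k=max(cs,key=cv2.contourArea)
    P=np.array([wz(w,s,q[0],z)[:2] for q in k],np.float32); r=cv2.minAreaRect(P)
    d=r[2] if r[1][0]>r[1][1] else r[2]-90
    d=(d+90)%180-90
    print("rib",cv2.boundingRect(k),np.round(r[0],4),np.round(sorted(r[1]),4),round(d,2))
def plate(w,s,z,box):
    g=w["color"].astype(int); m=(g.min(2)>120).astype(np.uint8)
    M=np.zeros_like(m); x0,y0,x1,y1=box; M[y0:y1,x0:x1]=m[y0:y1,x0:x1]
    M=cv2.morphologyEx(M,cv2.MORPH_OPEN,np.ones((3,3)))
    cs,_=cv2.findContours(M,cv2.RETR_EXTERNAL,cv2.CHAIN_APPROX_NONE); k=np.concatenate([c for c in cs if cv2.contourArea(c)>50])
    P=np.array([wz(w,s,q[0],z)[:2] for q in k],np.float32); r=cv2.minAreaRect(P)
    d=r[2] if r[1][0]>r[1][1] else r[2]-90
    d=(d+90)%180-90
    print("plate",np.round(r[0],4),np.round(sorted(r[1]),4),round(d,2))
E
python3 - <<'E'
from cell import bot
from h import *
import pickle
s=avg(bot,3); 
w=bot.get_image("wrist");cv2.imwrite("pics/w18.png",w["color"])
pickle.dump((w,s),open("w18.pkl","wb")); print(s["position"],s["joint_pos"])
E
```

```text
std [0. 0. 0.] t 44.4 F [ 0.16 -0.34 -0.1 ] open 0.0426
[0.46207756 0.24080906 0.24018958] [-0.09343791  0.28323002 -0.60018893  1.89059968  0.18599124  1.02316059
 -2.17275755]
```

View pics/w18.png

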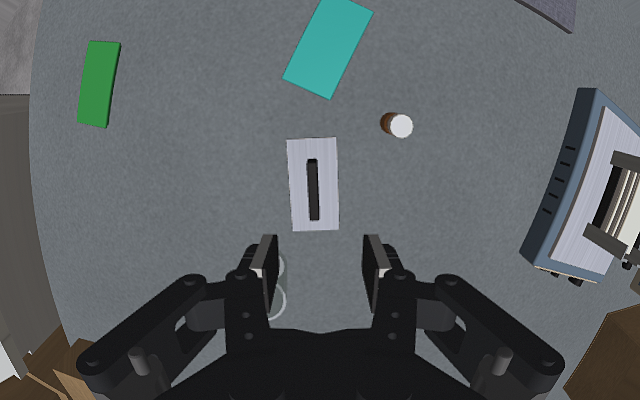

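Run:
```python
from h import *
import pickle
w,s=pickle.load(open("w18.pkl","rb"))
rib(w,s,.034,(300,150,328,224)); plate(w,s,.006,(280,130,348,236))
```

```text
rib (307, 159, 12, 61) [0.4387 0.2462] [0.0113 0.0711] 11.7
plate [0.4356 0.2462] [0.0611 0.1187] 11.91
```

Run:
```python
from cell import bot
from h import *
s=avg(bot,2); 
go(s,[.437,.2462,.026],np.radians(101.8))
```

```text
std [0. 0. 0.] t 44.55 F [ 0.06 -0.31  0.52] open 0.0428
pos [0.4621 0.2409 0.2403] shift units [ 4.29 -0.48 -0.19] turn units [-0.33  0.   -0.  ]
```

Request:
{"method": "step_arm", "body": {
  "increments": "0.3 -0.48 -0.19 0 0 0; 0.8 0 0 -0.33 0 0; 0.8 0 0 0 0 0; 0.8 0 0 0 0 0; 0.6 0 0 0 0 0; 0.3 0 0 0 0 0; 0 0 0 0 0 0; 0 0 0 0 0 0"
}}

```text
t: 45.4
position: [0.4374, 0.2468, 0.0612]
eef_rot: [0.549, 0.446, 0.549, -0.445]
ft_force: [0.4, 0.6, 0.9]
opening: 0.0425
```

Run:
```python
from cell import bot
from h import *
s=avg(bot,2); 
w=bot.get_image("wrist");cv2.imwrite("pics/w19.png",w["color"])
go(s,[.437,.2462,.026],np.radians(101.8))
```

```text
std [0.0002 0.0001 0.0002] t 45.45 F [0.25 0.   0.38] open 0.0427
pos [0.4376 0.2469 0.0615] shift units [ 0.71 -0.02  0.01] turn units [ 0.01 -0.01 -0.02]
```

View pics/w19.png

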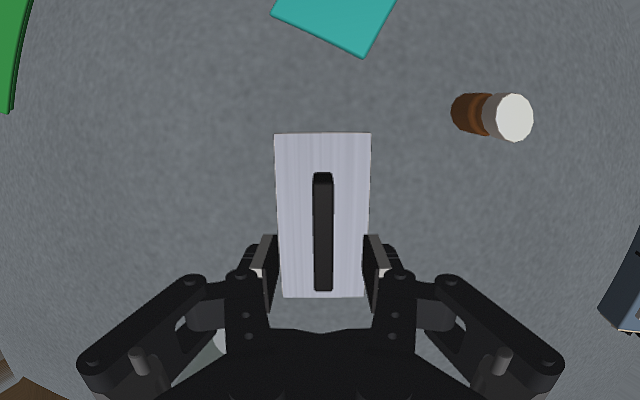

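Request:
{"method": "step_arm", "body": {
  "increments": "0.25 0 0 0 0 0; 0.25 0 0 0 0 0; 0.2 0 0 0 0 0; 0 0 0 0 0 0; 0 0 0 0 0 0; 0 0 0 0 0 0"
}}

```text
t: 46.15
position: [0.4369, 0.2464, 0.0254]
eef_rot: [0.549, 0.446, 0.549, -0.446]
ft_force: [1.1, 0.8, -0.0]
opening: 0.043
```

Request:
{"method": "step_arm", "body": {
  "increments": "0 0 0 0 0 0; 0 0 0 0 0 0; 0 0 0 0 0 0; 0 0 0 0 0 0",
  "gripper": -1,
  "newtons": 60
}}

```text
t: 46.55
position: [0.4371, 0.2463, 0.0258]
eef_rot: [0.549, 0.446, 0.549, -0.445]
ft_force: [-1.1, -0.4, 5.4]
opening: 0.0109
```

Run:
```python
from cell import bot
from h import *
s=avg(bot,2); print(s["position"])
w=bot.get_image("wrist");cv2.imwrite("pics/w20.png",w["color"])
```

```text
std [0. 0. 0.] t 46.6 F [-1.13 -0.25  5.56] open 0.011
[0.43708623 0.24627416 0.02580508]
```

View pics/w20.png

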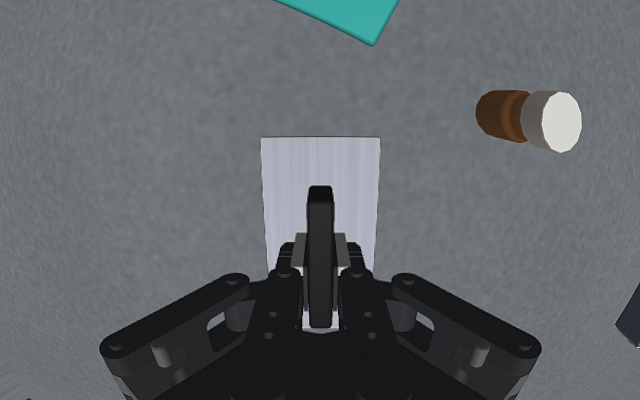

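Request:
{"method": "step_arm", "body": {
  "increments": "-0.1 0 0 0 0 0; -0.3 0 0 0 0 0; -0.6 0 0 0 0 0; -0.8 0 0 0 0 0; -0.8 0 0 0 0 0; -0.8 0 0 0 0 0; -0.8 0 0 0 0 0; 0 0 0 0.8 0 0; 0 0 0 0.8 0 0; 0 0 0 0.8 0 0"
}}

```text
t: 47.7
position: [0.4364, 0.246, 0.2365]
eef_rot: [0.488, 0.512, 0.488, -0.511]
ft_force: [0.9, 0.2, -3.0]
opening: 0.0103
```

Request:
{"method": "step_arm", "body": {
  "increments": "0 0 0 0.8 0 0; 0 0 0 0 0 0; 0 0 0 0 0 0"
}}

```text
t: 48.0
position: [0.4365, 0.2462, 0.2358]
eef_rot: [0.468, 0.53, 0.468, -0.53]
ft_force: [0.9, -0.1, -1.7]
opening: 0.0107
```

Run:
```python
from cell import bot
from h import *
s=avg(bot,3)
go(s,[.5085,-.213,.235],np.radians(82.6))
w=bot.get_image("wrist");cv2.imwrite("pics/w21.png",w["color"])
# far edge of cover and rib in tool frame
R=Rq(s["eef_rot"])
```

```text
std [0.     0.     0.0001] t 48.1 F [ 0.3   0.   -1.99] open 0.0103
pos [0.4365 0.2462 0.2357] shift units [0.01 2.58 8.93] turn units [ 0.03 -0.   -0.  ]
```

View pics/w21.png

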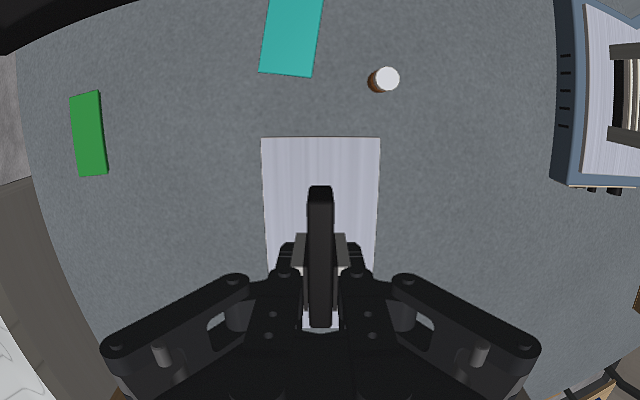

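Run:
```python
from cell import bot
from h import *
s=bot.observe(); w=bot.get_image("wrist")
g=w["color"].astype(int); print(g[130:144,290].tolist(), )
for v in(136,137,138):
  o,d=wray(w,s,(320,v)); R=Rq(s["eef_rot"]); o=R.T@(o-s["position"]); d=R.T@d; print(o+d*(.0198-o[0])/d[0])
```

```text
[[113, 109, 104], [114, 110, 105], [114, 110, 104], [115, 110, 105], [117, 113, 107], [121, 116, 110], [74, 73, 73], [144, 144, 148], [175, 169, 169], [181, 168, 164], [177, 165, 163], [178, 166, 163], [179, 167, 165], [179, 167, 164]]
[ 0.0198      0.05736161 -0.00152192]
[ 0.0198      0.05686865 -0.00152185]
[ 0.0198      0.05637535 -0.00152178]
```

Request:
{"method": "step_arm", "body": {
  "increments": "0 0.18 0.6 0 0 0; 0 0.19 0.64 0 0 0; 0 0.19 0.64 0 0 0; 0 0.19 0.64 0 0 0; 0 0.19 0.64 0 0 0; 0 0.19 0.64 0 0 0; 0 0.19 0.64 0 0 0; 0 0.19 0.64 0 0 0; 0 0.19 0.64 0 0 0; 0 0.19 0.64 0 0 0"
}}

```text
t: 49.25
position: [0.49, -0.0826, 0.2354]
eef_rot: [0.467, 0.531, 0.467, -0.531]
ft_force: [0.4, 0.3, -2.1]
opening: 0.0104
```

Request:
{"method": "step_arm", "body": {
  "increments": "0 0.19 0.64 0 0 0; 0 0.19 0.64 0 0 0; 0 0.19 0.64 0 0 0; 0 0.16 0.64 0 0 0; 0 0 0 0 0 0; 0 0 0 0 0 0; 0 0 0 0 0 0"
}}

```text
t: 49.95
position: [0.5099, -0.2116, 0.2352]
eef_rot: [0.467, 0.531, 0.468, -0.53]
ft_force: [0.2, 1.1, -1.4]
opening: 0.0107
```

Run:
```python
from cell import bot
from h import *
s=avg(bot,3)
go(s,[.5105,-.213,.155],np.radians(82.6))
w=bot.get_image("wrist");cv2.imwrite("pics/w22.png",w["color"])
```

```text
std [0.     0.0001 0.0001] t 50.05 F [ 0.02  0.07 -1.8 ] open 0.0107
pos [ 0.5099 -0.2115  0.2353] shift units [1.61 0.02 0.03] turn units [ 0.03 -0.01  0.  ]
```

View pics/w22.png

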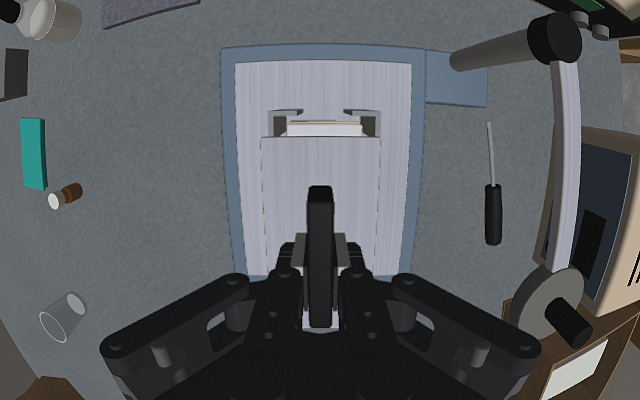

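Aligned. Lower to about 0.155, then feel.

Request:
{"method": "step_arm", "body": {
  "increments": "0.3 0.02 0.03 0.03 0 0; 0.3 0 0 0 0 0; 0.3 0 0 0 0 0; 0.3 0 0 0 0 0; 0.2 0 0 0 0 0; 0.15 0 0 0 0 0; 0 0 0 0 0 0; 0 0 0 0 0 0; 0 0 0 0 0 0"
}}

```text
t: 51.05
position: [0.5112, -0.2147, 0.1585]
eef_rot: [0.467, 0.532, 0.466, -0.531]
ft_force: [0.4, 1.6, -0.8]
opening: 0.0105
```

Request:
{"method": "step_arm", "body": {
  "increments": "0.04 0 0 0 0 0; 0.04 0 0 0 0 0; 0 0 0 0 0 0; 0 0 0 0 0 0"
}}

```text
t: 51.45
position: [0.5106, -0.2145, 0.1538]
eef_rot: [-0.466, -0.532, -0.466, 0.532]
ft_force: [0.8, 0.2, -2.5]
opening: 0.0109
```

Request:
{"method": "step_arm", "body": {
  "increments": "0.04 0 0 0 0 0; 0.04 0 0 0 0 0; 0 0 0 0 0 0; 0 0 0 0 0 0"
}}

```text
t: 51.85
position: [0.5106, -0.2145, 0.1497]
eef_rot: [-0.466, -0.532, -0.466, 0.532]
ft_force: [0.5, -0.6, -1.1]
opening: 0.0108
```

Run:
```python
from cell import bot
from h import *
s=avg(bot,2);print(s["position"])
b=bot.get_image("side");cv2.imwrite("pics/si23.png",cv2.resize(b["color"][230:350,240:400],None,fx=4.5,fy=4.5,interpolation=cv2.INTER_CUBIC))
```

```text
std [0. 0. 0.] t 51.9 F [ 0.57 -0.42 -1.88] open 0.0107
[ 0.51059338 -0.21450395  0.14973561]
```

View pics/si23.png

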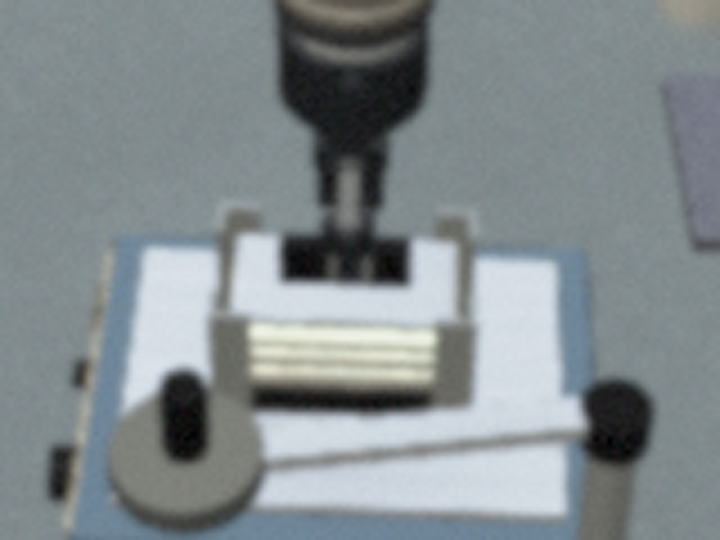

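Cover is inside the guides, just above the pile. Feel on.

Request:
{"method": "step_arm", "body": {
  "increments": "0.03 0 0 0 0 0; 0 0 0 0 0 0; 0 0 0 0 0 0"
}}

```text
t: 52.3
position: [0.5106, -0.2145, 0.1483]
eef_rot: [-0.466, -0.532, -0.466, 0.532]
ft_force: [0.4, -0.2, -1.8]
opening: 0.0107
```

Request:
{"method": "step_arm", "body": {
  "increments": "0.03 0 0 0 0 0; 0 0 0 0 0 0; 0 0 0 0 0 0"
}}

```text
t: 52.6
position: [0.5106, -0.2145, 0.1467]
eef_rot: [-0.466, -0.532, -0.466, 0.532]
ft_force: [-0.5, 0.8, -2.6]
opening: 0.0104
```

Request:
{"method": "step_arm", "body": {
  "increments": "0.03 0 0 0 0 0; 0 0 0 0 0 0; 0 0 0 0 0 0"
}}

```text
t: 52.9
position: [0.5106, -0.2145, 0.1452]
eef_rot: [-0.466, -0.532, -0.466, 0.532]
ft_force: [-0.3, 0.0, -1.9]
opening: 0.0107
```

Request:
{"method": "step_arm", "body": {
  "increments": "0.03 0 0 0 0 0; 0 0 0 0 0 0; 0 0 0 0 0 0"
}}

```text
t: 53.2
position: [0.5106, -0.2145, 0.1437]
eef_rot: [-0.466, -0.532, -0.466, 0.532]
ft_force: [-0.3, -0.2, -1.7]
opening: 0.0106
```

Request:
{"method": "step_arm", "body": {
  "increments": "0.03 0 0 0 0 0; 0 0 0 0 0 0; 0 0 0 0 0 0"
}}

```text
t: 53.5
position: [0.5106, -0.2145, 0.1422]
eef_rot: [-0.466, -0.532, -0.466, 0.532]
ft_force: [-0.1, -0.2, -2.2]
opening: 0.0108
```

Request:
{"method": "step_arm", "body": {
  "increments": "0.03 0 0 0 0 0; 0 0 0 0 0 0; 0 0 0 0 0 0"
}}

```text
t: 53.8
position: [0.5108, -0.2146, 0.1414]
eef_rot: [0.466, 0.532, 0.466, -0.532]
ft_force: [-3.0, 0.2, 5.8]
opening: 0.0107
```

Request:
{"method": "step_arm", "body": {
  "increments": "0.01 0 0 0 0 0; 0 0 0 0 0 0; 0 0 0 0 0 0; 0 0 0 0 0 0",
  "gripper": 0
}}

```text
t: 54.2
position: [0.5107, -0.2145, 0.1402]
eef_rot: [0.466, 0.532, 0.466, -0.532]
ft_force: [-0.5, 0.6, 0.5]
opening: 0.0428
```

Request:
{"method": "step_arm", "body": {
  "increments": "-0.1 0 0 0 0 0; -0.3 0 0 0 0 0; -0.6 0 0 0 0 0; -0.8 0 0 0 0 0; -0.8 0 0 0 0 0; -0.6 0 0 0 0 0; 0 0 0 0 0 0; 0 0 0 0 0 0; 0 0 0 0 0 0"
}}

```text
t: 55.1
position: [0.5099, -0.2144, 0.2993]
eef_rot: [-0.466, -0.531, -0.467, 0.532]
ft_force: [0.8, -0.8, -0.7]
opening: 0.0427
```

Run:
```python
from cell import bot
from h import *
import pickle
s=avg(bot,3)
w=bot.get_image("wrist");cv2.imwrite("pics/w24.png",w["color"]); pickle.dump((w,s),open("w24.pkl","wb"))
go(s,[.417,-.3885,.36],np.radians(82.6))
for p in ([.417,-.3885,.256],[.6138,-.3796,.235],[.509,-.213,.055]): print(wproj(w,s,p))
```

```text
std [0.     0.     0.0001] t 55.2 F [ 0.29 -0.23 -0.48] open 0.0425
pos [ 0.5099 -0.2143  0.2991] shift units [-1.22 -1.39  3.7 ] turn units [-0.02 -0.    0.02]
[539.29548765 295.60876636]
[528.88551077  48.91823792]
[320.41824856 164.29214182]
```

View pics/w24.png

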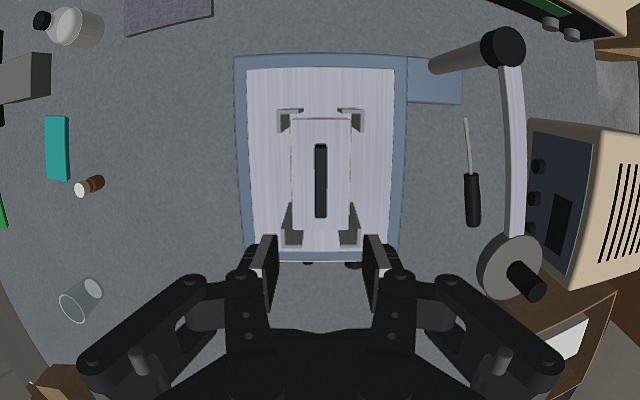

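Request:
{"method": "step_arm", "body": {
  "increments": "-0.4 0 0 0 0 0; -0.4 -0.2 0.5 0 0 0; -0.4 -0.25 0.6 0 0 0; 0 -0.25 0.65 0 0 0; 0 -0.25 0.65 0 0 0; 0 -0.25 0.65 0 0 0; 0 -0.19 0.65 0 0 0; 0 0 0 0 0 0; 0 0 0 0 0 0; 0 0 0 0 0 0",
  "gripper": 0.5
}}

```text
t: 56.3
position: [0.4183, -0.3877, 0.3599]
eef_rot: [0.466, 0.531, 0.467, -0.531]
ft_force: [-0.2, 0.9, -0.8]
opening: 0.0638
```

Run:
```python
from cell import bot
from h import *
import pickle
s=avg(bot,3)
w=bot.get_image("wrist");cv2.imwrite("pics/w25.png",w["color"]); pickle.dump((w,s),open("w25.pkl","wb"))
go(s,[.417,-.3885,.235],np.radians(82.6))
for p in ([.417,-.3885,.256],[.417,-.3885,.214],[.6138,-.3796,.235],[.509,-.213,.055]): print(wproj(w,s,p))
```

```text
std [0.0001 0.0001 0.0001] t 56.4 F [-0.17  0.37 -0.33] open 0.0641
pos [ 0.4184 -0.3876  0.3601] shift units [ 2.5  -0.02  0.02] turn units [ 0.   -0.01  0.  ]
[323.41792002 198.91049428]
[322.98695027 185.31725385]
[282.67018476 -30.08513596]
[195.62574554 112.87506087]
```

View pics/w25.png

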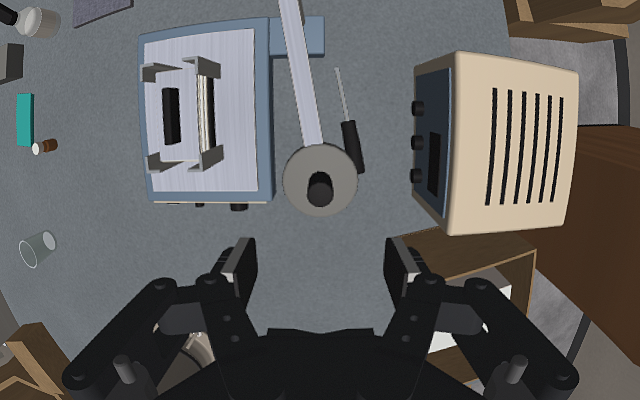

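Request:
{"method": "step_arm", "body": {
  "increments": "0.5 0 0 0 0 0; 0.5 0 0 0 0 0; 0.5 0 0 0 0 0; 0.5 0 0 0 0 0; 0.46 0 0 0 0 0; 0 0 0 0 0 0; 0 0 0 0 0 0"
}}

```text
t: 57.2
position: [0.4179, -0.3886, 0.2378]
eef_rot: [0.466, 0.532, 0.466, -0.531]
ft_force: [-0.5, 0.1, 1.0]
opening: 0.064
```

Request:
{"method": "step_arm", "body": {
  "increments": "0 0 0 0 0 0; 0 0 0 0 0 0; 0 0 0 0 0 0; 0 0 0 0 0 0; 0 0 0 0 0 0",
  "gripper": -1,
  "newtons": 30
}}

```text
t: 57.7
position: [0.4182, -0.389, 0.2385]
eef_rot: [0.467, 0.532, 0.466, -0.531]
ft_force: [0.2, 1.8, 6.1]
opening: 0.0212
```

Run:
```python
from cell import bot
from h import *
s=avg(bot,3); print(s["position"])
P=np.array([(.569,-.1875),(.4583,-.2552),s["position"][:2]])
from scipy.optimize import least_squares
r=least_squares(lambda c:np.linalg.norm(P-c,axis=1)-.198,[.62,-.375]);c=r.x
# also post cap in earlier wrist pics (white/grey arm pivot): measured scene .620,-.3756
for cc in (c,np.array([.6199,-.3756])):
  B=np.array([.509,-.213]); print(cc,r.fun,np.linalg.norm(B-cc), np.degrees(np.arctan2(*(B-cc)[::-1])), np.degrees(np.arctan2(*(s["position"][:2]-cc)[::-1])))
```

```text
std [0. 0. 0.] t 57.8 F [-0.15  1.87  6.29] open 0.0211
[ 0.4181564  -0.38898203  0.23853929]
[ 0.61488828 -0.37899678] [-0.00108187  0.00161346 -0.00101488] 0.19689402969579864 122.53354146690552 -177.09441154244576
[ 0.6199 -0.3756] [-0.00108187  0.00161346 -0.00101488] 0.19681862208642759 124.2956232559989 -176.20502436297943
```

Request:
{"method": "step_arm", "body": {
  "increments": "0 -0.03 -0.2 0 0 0; 0 -0.02 -0.21 0 0 0; 0 -0.01 -0.41 0 0 0; 0 0.03 -0.41 0 0 0; 0 0.08 -0.41 0 0 0; 0 0.12 -0.4 0 0 0; 0 0.16 -0.38 0 0 0; 0 0.2 -0.36 0 0 0; 0 0.23 -0.34 0 0 0; 0 0.27 -0.31 0 0 0"
}}

```text
t: 58.85
position: [0.4896, -0.2262, 0.2378]
eef_rot: [-0.465, -0.531, -0.466, 0.533]
ft_force: [-2.3, -7.0, 3.6]
opening: 0.0213
```

Request:
{"method": "step_arm", "body": {
  "increments": "0 0.15 -0.14 0 0 0; 0 0.15 -0.14 0 0 0; 0 0 0 0 0 0; 0 0 0 0 0 0; 0 0 0 0 0 0"
}}

```text
t: 59.35
position: [0.5081, -0.2131, 0.2377]
eef_rot: [0.467, 0.532, 0.466, -0.531]
ft_force: [0.9, 2.3, 4.9]
opening: 0.021
```

Run:
```python
from cell import bot
from h import *
s=avg(bot,4); print(s["position"])
go(s,[.509,-.213,.2385])
w=bot.get_image("wrist");cv2.imwrite("pics/w26.png",w["color"])
```

```text
std [0. 0. 0.] t 59.5 F [0.55 2.48 5.3 ] open 0.0209
[ 0.50806427 -0.21320218  0.23772773]
pos [ 0.5081 -0.2132  0.2377] shift units [-0.02  0.02 -0.01] turn units [-0.   -0.01 -0.01]
```

View pics/w26.png

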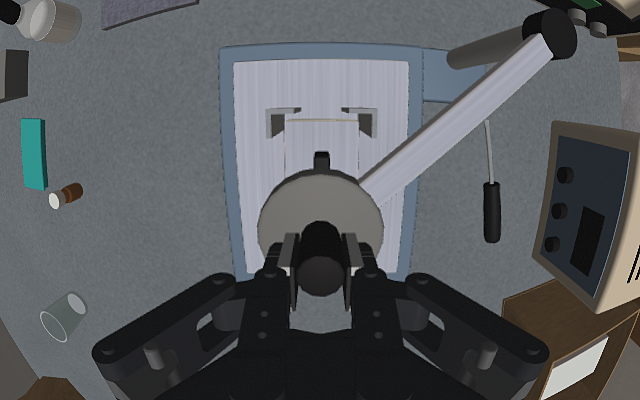

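Request:
{"method": "step_arm", "body": {
  "increments": "0 0 0 0 0 0; 0 0 0 0 0 0; 0 0 0 0 0 0; 0 0 0 0 0 0; -0.3 0 0 0 0 0; -0.6 0 0 0 0 0; -0.6 0 0 0 0 0; -0.6 0 0 0 0 0; -0.6 0 0 0 0 0; -0.3 0 0 0 0 0",
  "gripper": 0.5
}}

```text
t: 60.6
position: [0.5084, -0.2139, 0.3902]
eef_rot: [0.467, 0.532, 0.465, -0.531]
ft_force: [-0.2, 0.3, 0.8]
opening: 0.0637
```

Request:
{"method": "step_arm", "body": {
  "increments": "0 0 0 0 0 0; 0 0 0 0 0 0; 0 0 0 0 0 0"
}}

```text
t: 60.9
position: [0.507, -0.2135, 0.3857]
eef_rot: [-0.465, -0.531, -0.467, 0.532]
ft_force: [-0.1, 0.8, -0.1]
opening: 0.064
```

Run:
```python
from cell import bot
from h import *
import pickle
s=avg(bot,4); print(s["position"])
w=bot.get_image("wrist");cv2.imwrite("pics/w27.png",w["color"]);pickle.dump((w,s),open("w27.pkl","wb"))
a=bot.get_image("scene");b=bot.get_image("side")
cv2.imwrite("pics/s27.png",cv2.resize(a["color"][200:315,130:285],None,fx=5,fy=5,interpolation=cv2.INTER_CUBIC))
cv2.imwrite("pics/si27.png",cv2.resize(b["color"][230:350,240:400],None,fx=5,fy=5,interpolation=cv2.INTER_CUBIC))
```

```text
std [0.0001 0.     0.0002] t 61.05 F [-0.02  0.2   0.08] open 0.0636
[ 0.50715453 -0.21353187  0.38585412]
```

View pics/w27.png

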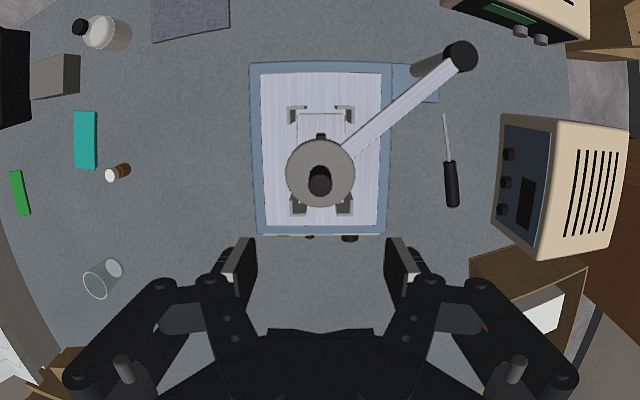

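View pics/s27.png

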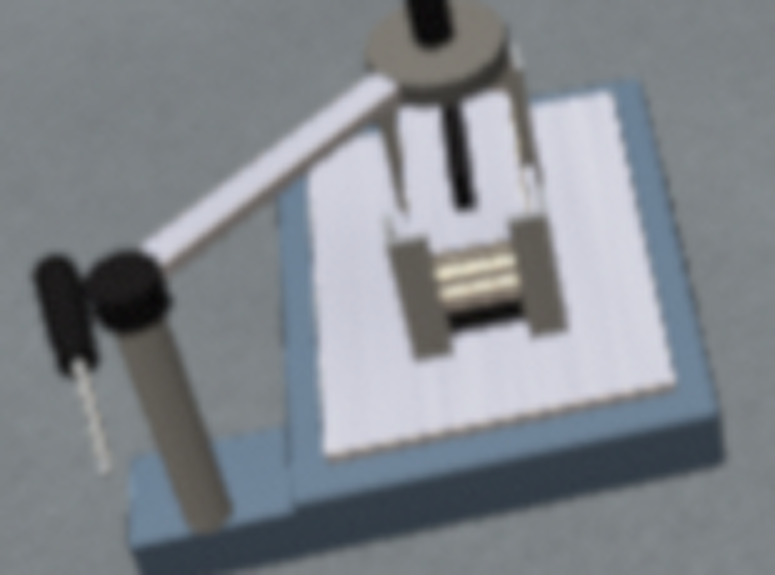

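View pics/si27.png

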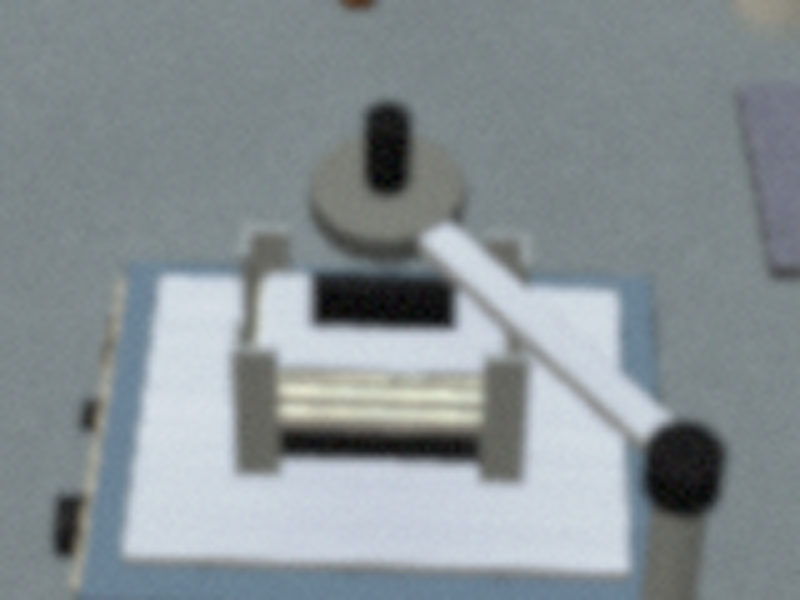

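Run:
```python
from h import *
from cell import bot
import pickle
w,s=pickle.load(open("w27.pkl","rb"))
cv2.imwrite("pics/w27c.png",cv2.resize(w["color"][90:220,260:390],None,fx=4.5,fy=4.5,interpolation=cv2.INTER_CUBIC))
a=bot.get_image("scene");b=bot.get_image("side")
S=lambda u,v:(130+u/5,200+v/5); D=lambda u,v:(240+u/5,230+v/5)
print("knob bot",tri(a,S(434,38),b,D(386,183)))
print("knob side top",onz(b,D(389,110),.256), "bot",onz(b,D(386,183),.214))
print("disc side ellipse",onz(b,D(388,193),.211))
g=w["color"].astype(int); m=((abs(g[...,0]-g[...,2])<15)&(g.max(2)<125)&(g.min(2)>10)).astype(np.uint8)
M=np.zeros_like(m);M[130:216,278:362]=m[130:216,278:362]
M=cv2.morphologyEx(M,cv2.MORPH_OPEN,np.ones((7,7)))
cs,_=cv2.findContours(M,cv2.RETR_EXTERNAL,cv2.CHAIN_APPROX_NONE);k=max(cs,key=cv2.contourArea);print(cv2.boundingRect(k))
P=np.array([wz(w,s,q[0],.212)[:2] for q in k],np.float32);print(cv2.minEnclosingCircle(P))
d=(g.max(2)<50).astype(np.uint8);Q=np.zeros_like(d);Q[155:205,295:345]=d[155:205,295:345]
cs,_=cv2.findContours(Q,cv2.RETR_EXTERNAL,cv2.CHAIN_APPROX_NONE);k=max(cs,key=cv2.contourArea);print(cv2.boundingRect(k))
for p in([.509,-.213,.256],[.509,-.213,.214]):print(wproj(w,s,p))
```

```text
knob bot (array([ 0.50920573, -0.21280157,  0.21144367]), np.float64(7.098997027735177e-05))
knob side top [ 0.51030518 -0.2116193   0.256     ] bot [ 0.5089321  -0.21535853  0.214     ]
disc side ellipse [ 0.50955354 -0.21888419  0.211     ]
(308, 167, 25, 31)
((0.5017496943473816, -0.21166643500328064), 0.01667065918445587)
(309, 165, 23, 32)
[320.96949056 186.46397484]
[320.8764368  175.45156893]
```

View pics/w27c.png

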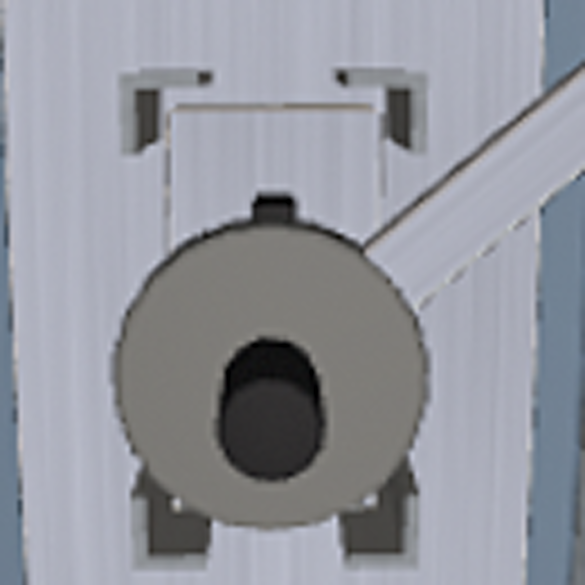

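Run:
```python
from h import *
import pickle
w,s=pickle.load(open("w24.pkl","rb"))
rib(w,s,.150,(310,138,332,222))
from cell import bot
print(bot.sign_off())
```

```text
rib (315, 144, 11, 74) [ 0.5113 -0.2129] [0.0097 0.0706] -7.49
the job is handed in; nothing more can be done
None
```

The rocker is loaded and the job is handed in, at about 61 s of the 210 s allowed. I swung the lamp aside and stacked the three white trays on the bench between the corner guides. I then laid the handled cover on top and swung the lamp back over the pile. There was no fourth white tray in any view, and I left the turquoise and green look-alikes alone.

**Stacking:** I felt for the top each time and let go only once the tray or cover was resting on it. The contact heights suggest trays of about 16, 14 and 12 mm from the bottom up.

**Last checks:**
- The cover's rib measured at (0.511, -0.213), turned -7.5°. The bay centre is (0.509, -0.213), turned -7.2°.
- The lamp knob's top is within about 1 mm of over the bay's centre. The rough disc-outline fit failed because it caught only the knob, so I judged the disc by eye in a close crop, within about 1–2 mm.
- The gripper is open and raised clear of everything.

**One slip:** setting down the first tray, I took two steps too many after contact and the upward push reached about 47 N before I backed off. It pressed through the gripped tray rather than the gripper's body, so the 40 N limit should not apply, and it stayed well under the 120 N wrist limit.

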